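# Gauge the tube adapters and reject the narrow one

## Robot

A 7-joint arm with a two-finger parallel gripper is mounted at the origin on the work surface. World frame = base frame: x ahead of the robot, y to its left, z up, the work surface at z = 0. Lengths are in m, angles in rad, forces in N, time in s.
With the tool pointing down it reaches from about 0.4 to 0.85 m from the base axis. Payload 10.4 kg.
Tool frame: the origin (TCP) lies between the finger pads; the fingertips stand 22 mm ahead of it and the grasp point (between the pads) lies 3 mm ahead of it; x points along the fingers, y is the direction in which the jaws open and shut, and the axes are right-handed (so a half turn about x gives the same grasp; the last joint's range is limited). The gripper opens to 85 mm and grips with 20 to 120 N. Pads are 22 mm wide; open, the fingers measure 114 mm over their backs; the gripper's body (76 mm by 85 mm) begins 54 mm behind the grasp point. The pads swing forward as they close: fully open they stand 13 mm farther back than shut.
Start: joints at [1.315, 0.332, -0.065, 1.46, 0.022, 1.35, -0.088], TCP at [0.144, -0.608, 0.23] pointing down, gripper open.
Joint ranges: [-2.6, 2.6], [-0.5, 2.12], [-1.47, 1.34], [0.16, 2.42], [-1.27, 4.41], [0.06, 2.06], [-2.6, 2.6]. Speed limits (rad/s): [2.22, 2.22, 2.79, 2.79, 3.14, 3.14, 3.14].

## Interface

Orientations are given as [roll, pitch, yaw] about the fixed x, y, z axes, in that order (R = Rz(yaw) Ry(pitch) Rx(roll)).
In Python, from workcell import manip gives the robot as it stands. The module is installed in compiled form; this text tells all that it offers.
- The arm moves only by the tool drive_tool, never from a script. Its argument "increments" is a list of rows, each an object of numbers: "tx", "ty", "tz": the shift along the tool's x, y, z in mm; "twist": the turn about the tool's x in rad; "jaw": the closure in counts, from 0 (fully open) to 255 (shut). A call has exactly 10 rows; each row is the pose to reach, as a shift and turn from the pose commanded when the call began, along the tool's axes at that moment; what a row does not reach only later rows make up. A row lasts 1/10 s, in which the tool goes at most 50 mm and 8.59 degrees, less where a joint would pass 70% of its speed; a pose out of reach is approached as far as the arm can. A call with a gripper value outside its range is refused whole. The fingers move at their own pace and stop on an object; "squeeze" is the grip in N (left out, the last holds). Time passes only in rows, so rows that repeat a pose let the fingers close, or fill a call up. It gives the time, the measured TCP pose, the force and the opening at its end, in the units of the state.
- manip.sense(): the state, without advancing time (a new reading comes with each control period).
- manip.read_camera(name): name is "scene" or "top" or "wrist"; returns a dict with "image" (480x640x3 uint8, red, green, blue), "camera_matrix" (3x3 intrinsics, pixels), "k1" (the pictures are not rectified: a ray, as slopes to the right and down, at radius r is drawn at 1 + k1 r^2 times it, then the intrinsics apply), "pose" (4x4, takes a point from camera to world coordinates). Camera axes: x right, y down, z forward; pixel columns grow to the right and rows downward; lengths in m; the calibration is good to about 2 mm. A picture is of the moment at which its call begins. There is no depth.
- manip.hand_in(): hands the job in, once; it reports no verdict.
The state is a dict: "t": time; "q": joint angles; "joint_vel": joint speeds; "joint_torque": joint torques, N m; "tcp_pos": TCP position; "tool_rot": TCP orientation; "ft_force": force on the tool from outside, world axes, zero at the start; "wrist_torque": the same for the moment, N m; "width": finger opening in m.
Only numpy, scipy, OpenCV 4.12 (cv2) and the standard library are available. Lean on these libraries where they do the work, as an engineer would, in place of code of your own. Each camera call takes 0.05 s, during which the arm holds its last target.

## Task

One of the two centrifuge tube adapters has too narrow a sleeve hidden inside. Try the steel go gauge in both with a gentle push, so that you feel it stop part-way on the narrow sleeve; then leave the gauge fully home in the adapter that it passes, still upright where it stands, and set the narrow adapter upright in the steel reject tray. Do not press hard, and do not disturb the other things on the bench.

Things in the scene. Friction and masses are not known exactly. Their poses are not given: they have to be found in the camera images.
- adapter_1: Tube adapter: grey plastic cylinder, 40 mm diameter, 70 mm tall, about 0.2 kg, loose, upright on the bench. Origin at the centre of its underside, z up. A round mouth, 17.6 mm diameter and 20 mm long, opens in its top; below, a loose 43 mm tall sleeve is trapped inside, bore 19 mm (gauge passes) or 14 mm (too narrow). Pressing it on the bench with over 45 N spoils it; a 5 N push suffices.
- adapter_2: The other tube adapter, outside just like adapter_1; either can be the narrow one. In both, the gauge's origin is 10 mm above the adapter's origin when the gauge is fully home; in the narrow one the gauge goes 20 to 27 mm into the mouth, meets the sleeve and goes no farther.
- mouth_1 (a point): centre of the top face of adapter_1, 70 mm above its origin
- mouth_2 (a point): centre of the top face of adapter_2, 70 mm above its origin
- gauge: Steel go gauge, 0.15 kg, 104 mm long, standing nose down in its stand. Origin at the centre of its nose end, z along its axis to the handle. Plug 16 mm diameter, 60 mm long, first 4 mm tapered to 10 mm at the nose; collar 26 mm diameter from 60 to 64 mm; round handle 22 mm diameter from 64 to 104 mm. Fully home the collar rests on the adapter's top.
- gauge_handle (a point): point on the gauge's axis in the handle, 86 mm from the nose, where to grip
- stand: White plastic block 70 x 70 x 45 mm with one upright hole, 18.5 mm diameter and 40 mm deep, that holds the gauge upright (nose 5 mm above the bench, handle 69 to 109 mm above it). Fixed. Origin at the centre of its underside.
- tray: Reject tray: open square steel tray 130 x 130 mm, walls 4 mm thick and 25 mm high, floor 4 mm thick. Fixed. Origin at the centre of its underside, x and y along its sides.
- dish: clear covered dish 84 mm across, 14 mm tall; bystander
- slide_box: white box 35 x 80 x 30 mm; bystander
- jar: clear lidded jar 60 mm across, 75 mm tall; bystander
- sanitiser: green bottle 54 mm across, 150 mm tall; bystander
- marker: blue marker pen about 133 mm long lying on the bench; bystander
- sample_tube: capped clear sample tube about 104 mm long lying on the bench; bystander
Things that resemble listed ones, but are neither listed nor needed, are in the scene too. Leave any blue, brown or green look-alike of the adapter_2 alone.

How it is judged:
By the outcome, as a careful person would: the job done as asked, in the order asked, and still so for the second after the job is handed in, with the robot touching nothing.
It also fails if it takes over 72 s, if anything falls off the work surface, if the arm or the gripper's body presses on something with over 40 N, if the wrist force passes 120 N, or if a joint passes its speed limit or range.

## Working session

There is one attempt and no reset: what is moved stays moved. The work goes in short steps, Python scripts to look and compute and a tool call to move; the robot and the scene stay as the last step left them, time stands still between calls to the robot, and variables do not carry over. Pictures are saved under pics/ and viewed, and the job is handed in when it is done.

Besides the shell and the picture viewer there is one more tool, called after ">>>" by a JSON object that holds its "api" and its "payload". drive_tool: Moves the arm, as the interface text tells. Its arguments: {"type":"object","properties":{"increments":{"type":"array","items":{"type":"object","properties":{"tx":{"type":"number"},"ty":{"type":"number"},"tz":{"type":"number"},"twist":{"type":"number"},"jaw":{"type":"number"}}}},"squeeze":{"type":"number"}},"required":["increments"]}

```bash
mkdir -p pics; cat > h.py <<'E'
import numpy as np, cv2
from workcell import manip
def snap(name,fn):
    r=manip.read_camera(name); cv2.imwrite('pics/'+fn+'.png',r['image'][:,:,::-1])
    np.savez('pics/'+fn+'.npz',K=r['camera_matrix'],k1=r['k1'],P=r['pose']); return r
def cal(fn):
    d=np.load('pics/'+fn+'.npz'); return d['K'],float(d['k1']),d['P']
def ray(fn,u,v):
    K,k1,P=cal(fn)
    dst=np.array([k1,0,0,0.])
    n=cv2.undistortPoints(np.array([[[u,v]]],float),K,dst)[0,0]
    return P[:3,3],P[:3,:3]@np.array([n[0],n[1],1])
def atz(fn,u,v,z):
    o,d=ray(fn,u,v); return o+d*(z-o[2])/d[2]
def proj(fn,p):
    K,k1,P=cal(fn); T=np.linalg.inv(P); 
    c=T[:3,:3]@np.array(p,float)+T[:3,3]
    return cv2.projectPoints(c[None],np.zeros(3),np.zeros(3),K,np.array([k1,0,0,0.]))[0][0,0]
def crop(fn,x0,y0,x1,y1,out,s=3):
    im=cv2.imread('pics/'+fn+'.png')[y0:y1,x0:x1]
    cv2.imwrite('pics/'+out+'.png',cv2.resize(im,None,fx=s,fy=s,interpolation=cv2.INTER_CUBIC))
E
python3 - <<'E'
from h import *
for c in('scene','top','wrist'):
    r=snap(c,c+'0'); print(c,r['camera_matrix'].tolist(),r['k1'],r['pose'].round(3).tolist())
print(manip.sense())
E
```

```text
scene [[451.948965049688, 0.0, 323.31417547403936], [0.0, 451.948965049688, 239.52499115848153], [0.0, 0.0, 1.0]] -0.1185686887940031 [[0.409, 0.475, -0.78, 1.132], [0.912, -0.233, 0.336, -0.264], [-0.022, -0.849, -0.528, 0.481], [0.0, 0.0, 0.0, 1.0]]
top [[488.47553521166736, 0.0, 320.68573539304185], [0.0, 488.47553521166736, 242.49603240287044], [0.0, 0.0, 1.0]] -0.10608457434252566 [[0.026, -0.998, 0.059, 0.482], [-1.0, -0.025, 0.012, 0.003], [-0.011, -0.059, -0.998, 1.009], [0.0, 0.0, 0.0, 1.0]]
wrist [[425.80890546099056, 0.0, 330.23046025113075], [0.0, 425.80890546099056, 241.22035802257213], [0.0, 0.0, 1.0]] -0.033743345143838296 [[0.23, -0.924, -0.306, 0.224], [-0.973, -0.219, -0.071, -0.59], [-0.001, 0.314, -0.949, 0.374], [0.0, 0.0, 0.0, 1.0]]
{'t': 0.15, 'q': array([ 1.31543078,  0.33274183, -0.06468873,  1.46075204,  0.02159701,
        1.34992   , -0.08848755]), 'joint_vel': array([-0.00022805, -0.00247449, -0.00088797, -0.00281013, -0.00039999,
       -0.0005201 , -0.00125442]), 'joint_torque': array([ 1.23361173e-03, -6.25825596e+01,  4.95959376e-02, -3.91853285e+01,
        1.63180113e-02,  7.38823815e-03, -1.10930597e-05]), 'tcp_pos': array([ 0.14409378, -0.60785918,  0.2292875 ]), 'tool_rot': array([-1.52634156,  1.56967022,  1.84803477]), 'ft_force': array([-0.49318175, -0.15753682,  0.28662146]), 'wrist_torque': array([ 0.0205942 , -0.02719978, -0.02114821]), 'width': 0.0852399030173288}
```

View pics/scene0.png

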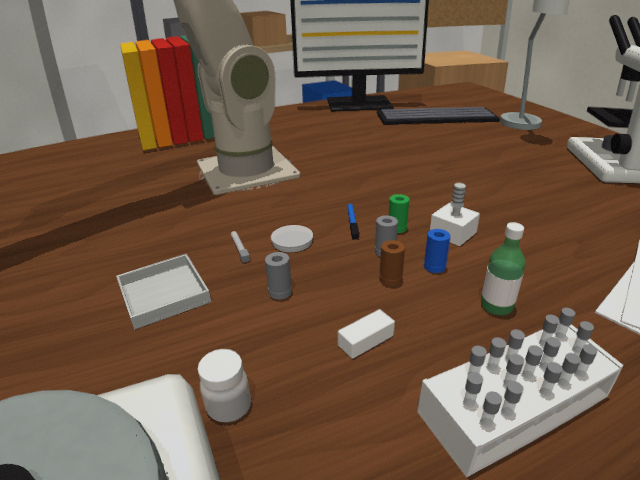

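View pics/top0.png

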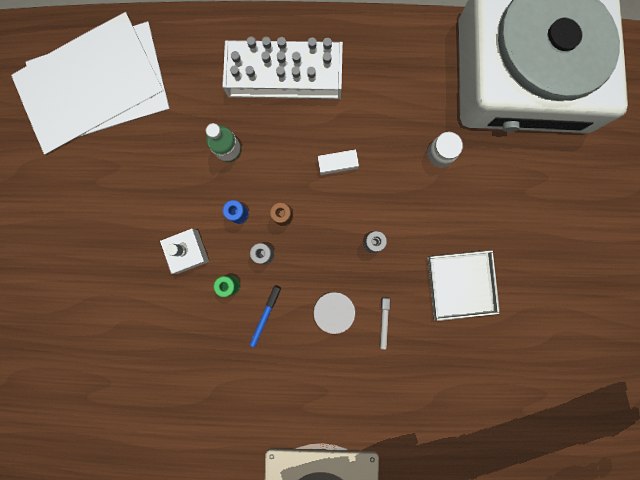

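View pics/wrist0.png

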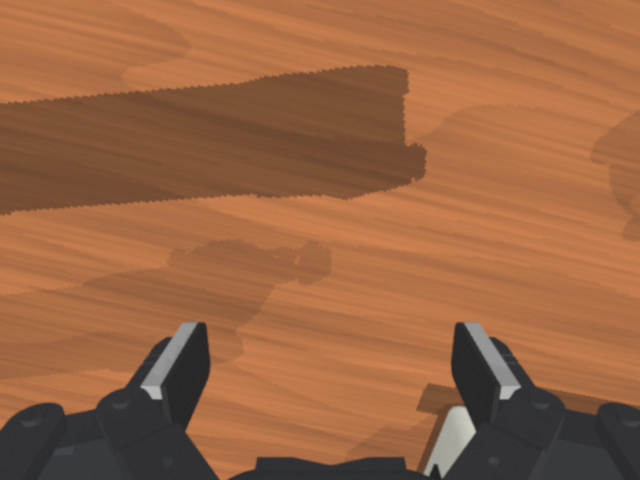

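```bash
python3 - <<'E'
from h import *
crop('top0',180,110,450,310,'top0c',3)
from scipy.spatial.transform import Rotation as R
print(R.from_euler('xyz',manip.sense()['tool_rot']).as_matrix().round(4))
E
```

```text
[[-3.000e-04  2.307e-01 -9.730e-01]
 [ 1.100e-03 -9.730e-01 -2.307e-01]
 [-1.000e+00 -1.100e-03  1.000e-04]]
```

View crop.

The top view shows grey adapters at about (260,253) and (375,241), the stand and gauge at about (183,250), and the tray at about (463,286). The blue, brown and green look-alikes sit around the left adapter.

View pics/top0c.png

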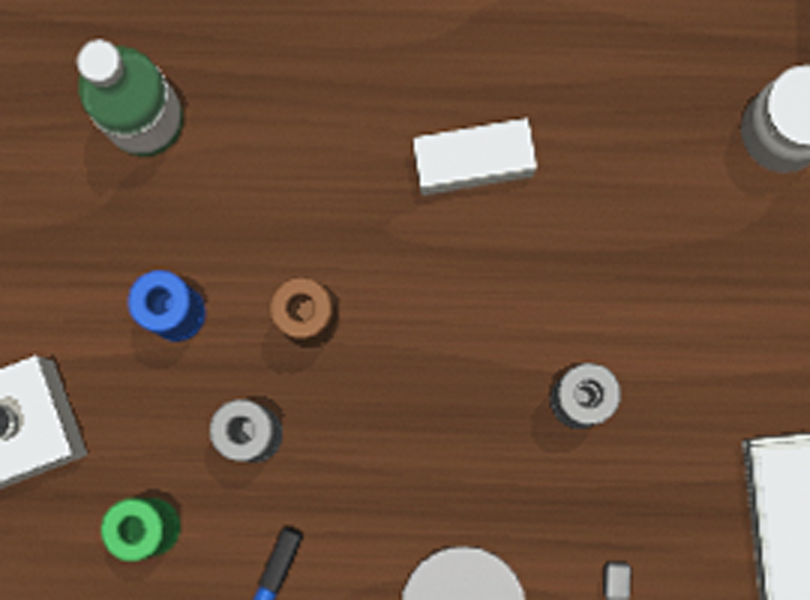

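```bash
python3 - <<'E'
from h import *
crop('scene0',220,170,520,320,'s0c',2.6)
crop('top0',150,220,280,310,'top0d',6)
E
```

```text
(no output)
```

View pics/s0c.png

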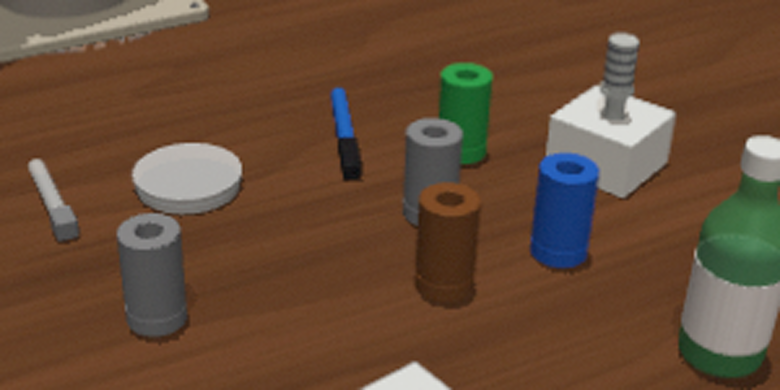

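View pics/top0d.png

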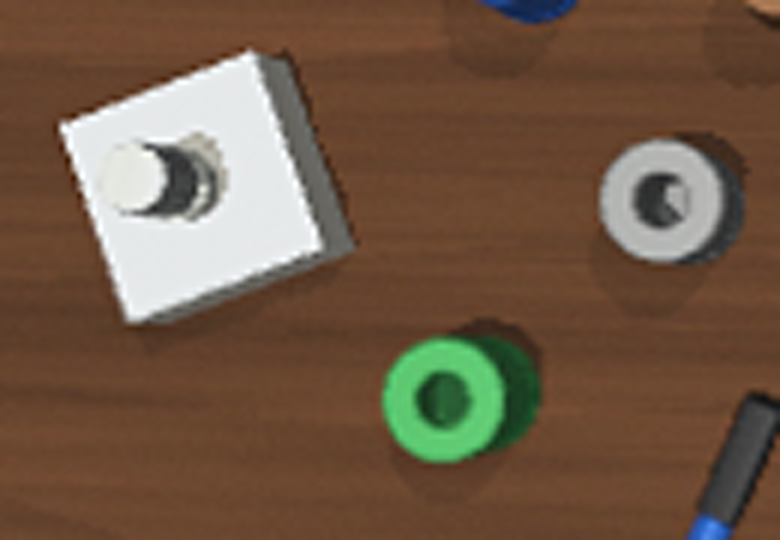

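```bash
python3 - <<'E'
from h import *
def show(n,u,v,z): print(n,atz('top0',u,v,z).round(4))
show('gauge',171.7,249.7,.109);show('L',260.5,253.5,.07);show('R',375.7,241.3,.07)
for c in((429,257),(493,251),(498,314),(435,320)): show('tray',*c,.025)
show('green',150+443/6,220+400/6,.07);show('blue',180+160/3,110+301/3,.07);show('brown',180+302/3,110+307/3,.07)
for c in((276,287),(252,346),(340,150)):show('marker/..',*c,.01)
show('jar',448,146,.075);show('dish',334,313,.014);show('sant',213,131,.15);show('box',338,161,.03);show('tube',386,298,.01);show('tube',384,348,.01)
for c in((60,125),(252,50),(322,248),(130,323)): show('stand',150+c[0]/6,220+c[1]/6,.045)
# scene cross-check
def s(n,u,v,z): print('scene',n,atz('scene0',u,v,z).round(4))
k=2.6
s('gauge',220+623/k,170+41/k,.109); s('L',220+434/k,170+133/k,.07); s('R',220+149/k,170+231/k,.07)
s('brown',220+449/k,170+200/k,.07)
E
```

```text
gauge [0.5153 0.292  0.109 ]
L [0.5138 0.1299 0.07  ]
R [ 0.5429 -0.0915  0.07  ]
tray [ 0.5167 -0.2046  0.025 ]
tray [ 0.532  -0.3363  0.025 ]
tray [ 0.4045 -0.3481  0.025 ]
tray [ 0.3903 -0.219   0.025 ]
green [0.448 0.199 0.07 ]
blue [0.5964 0.1858 0.07  ]
brown [0.5946 0.0933 0.07  ]
marker/.. [0.4482 0.1041 0.01  ]
marker/.. [0.3265 0.1498 0.01  ]
marker/.. [ 0.7352 -0.0201  0.01  ]
jar [ 0.7329 -0.2298  0.075 ]
dish [ 0.3988 -0.0156  0.014 ]
sant [0.7305 0.2134 0.15  ]
box [ 0.7072 -0.0161  0.03  ]
tube [ 0.4315 -0.1209  0.01  ]
tube [ 0.3299 -0.1191  0.01  ]
stand [0.5348 0.3374 0.045 ]
stand [0.5614 0.2729 0.045 ]
stand [0.4961 0.2465 0.045 ]
stand [0.4694 0.3106 0.045 ]
scene gauge [0.5214 0.2877 0.109 ]
scene L [0.5199 0.1278 0.07  ]
scene R [ 0.5476 -0.094   0.07  ]
scene brown [0.599  0.0915 0.07  ]
```

```bash
cat >> h.py <<'E'
from scipy.spatial.transform import Rotation as R
def tool(): 
    s=manip.sense(); return s['tcp_pos'],R.from_euler('xyz',s['tool_rot']).as_matrix(),s
def to(*pts):
    p,M,s=tool()
    for q in pts: print(q,(M.T@(np.array(q)-p)*1000).round(1))
E
python3 - <<'E'
from h import *
to((.40,-.35,.25),(.47,0,.25),(.50,.20,.25),(.515,.29,.25))
E
```

```text
(0.4, -0.35, 0.25) [ -20.5 -191.9 -308.5]
(0.47, 0, 0.25) [ -20.2 -516.3 -457.3]
(0.5, 0.2, 0.25) [ -19.9 -704.  -532.7]
(0.515, 0.29, 0.25) [ -19.9 -788.1 -568. ]
```

>>> {"api": "drive_tool", "payload": {"increments": [{"tx": -3,"ty": -24,"tz": -39},{"tx": -5,"ty": -48,"tz": -77},{"tx": -8,"ty": -72,"tz": -116},{"tx": -10,"ty": -96,"tz": -154},{"tx": -13,"ty": -120,"tz": -193},{"tx": -15,"ty": -144,"tz": -231},{"tx": -18,"ty": -168,"tz": -270},{"tx": -20,"ty": -192,"tz": -308},{"tx": -20,"ty": -232,"tz": -327},{"tx": -20,"ty": -272,"tz": -346}]}}

```text
invalid input
```

```bash
python3 - <<'E'
from h import *
p,M,s=tool();print(p,M.round(3).tolist(),s['q'].round(2),s['joint_vel'].round(2),s['t'])
to((.47,0,.25),(.50,.20,.25),(.515,.29,.25))
E
```

```text
[ 0.14409378 -0.60785918  0.2292875 ] [[-0.0, 0.231, -0.973], [0.001, -0.973, -0.231], [-1.0, -0.001, 0.0]] [ 1.32  0.33 -0.06  1.46  0.02  1.35 -0.09] [-0. -0. -0. -0. -0. -0. -0.] 0.15
(0.47, 0, 0.25) [ -20.2 -516.3 -457.3]
(0.5, 0.2, 0.25) [ -19.9 -704.  -532.7]
(0.515, 0.29, 0.25) [ -19.9 -788.1 -568. ]
```

>>> {"api": "drive_tool", "payload": {"increments": [{"tx": -3,"ty": -24,"tz": -39,"twist": 0,"jaw": 0},{"tx": -5,"ty": -48,"tz": -77,"twist": 0,"jaw": 0},{"tx": -8,"ty": -72,"tz": -116,"twist": 0,"jaw": 0},{"tx": -10,"ty": -96,"tz": -154,"twist": 0,"jaw": 0},{"tx": -13,"ty": -120,"tz": -193,"twist": 0,"jaw": 0},{"tx": -15,"ty": -144,"tz": -231,"twist": 0,"jaw": 0},{"tx": -18,"ty": -168,"tz": -270,"twist": 0,"jaw": 0},{"tx": -20,"ty": -192,"tz": -308,"twist": 0,"jaw": 0},{"tx": -20,"ty": -232,"tz": -327,"twist": 0,"jaw": 0},{"tx": -20,"ty": -272,"tz": -346,"twist": 0,"jaw": 0}]}}

```text
t: 1.15
tcp_pos: [0.4187, -0.2618, 0.2496]
tool_rot: [-1.17, 1.57, 2.205]
ft_force: [0.4, -0.7, -0.5]
width: 0.0853
```

```bash
python3 - <<'E'
from h import *
p,M,s=tool();print(p,M.round(3).tolist(),s['q'].round(2),s['joint_vel'].round(2),s['t'])
to((.47,0,.25),(.50,.20,.25),(.515,.29,.25))
E
```

```text
[ 0.4186816  -0.26177263  0.24956547] [[-0.0, 0.231, -0.973], [0.0, -0.973, -0.231], [-1.0, -0.0, 0.0]] [ 0.84  0.05 -0.39  1.75  0.02  1.34 -0.89] [-0.39 -0.37 -0.37  0.38 -0.11 -0.03 -0.75] 1.15
(0.47, 0, 0.25) [  -0.4 -242.8 -110.5]
(0.5, 0.2, 0.25) [-3.000e-01 -4.304e+02 -1.859e+02]
(0.515, 0.29, 0.25) [-3.000e-01 -5.145e+02 -2.213e+02]
```

>>> {"api": "drive_tool", "payload": {"increments": [{"tx": 0,"ty": -45,"tz": -20,"twist": 0,"jaw": 0},{"tx": 0,"ty": -90,"tz": -40,"twist": 0,"jaw": 0},{"tx": 0,"ty": -135,"tz": -60,"twist": 0,"jaw": 0},{"tx": 0,"ty": -180,"tz": -80,"twist": 0,"jaw": 0},{"tx": 0,"ty": -225,"tz": -100,"twist": 0,"jaw": 0},{"tx": 0,"ty": -270,"tz": -119,"twist": 0,"jaw": 0},{"tx": 0,"ty": -315,"tz": -138,"twist": 0,"jaw": 0},{"tx": 0,"ty": -360,"tz": -157,"twist": 0,"jaw": 0},{"tx": 0,"ty": -405,"tz": -176,"twist": 0,"jaw": 0},{"tx": 0,"ty": -430,"tz": -186,"twist": 0,"jaw": 0}]}}

```text
t: 2.15
tcp_pos: [0.4993, 0.2018, 0.2499]
tool_rot: [-1.698, 1.569, 1.68]
ft_force: [0.5, -0.4, -0.5]
width: 0.0854
```

```bash
python3 - <<'E'
from h import *
p,M,s=tool();print(p,s['q'].round(2),s['t'])
to((.515,.29,.2),(.517,.29,.2))
snap('wrist','w1')
for z in (.07,.109): print(z,[atz('w1',u,v,z).round(3) for u,v in((320,240),(320,400))])
print(proj('w1',(.517,.29,.109)),proj('w1',(.517,.129,.07)))
E
```

```text
[0.49926796 0.20177367 0.24987321] [ 0.27  0.22 -0.85  1.63  0.17  1.37 -1.93] 2.15
(0.515, 0.29, 0.2) [ 50.  -82.  -35.9]
(0.517, 0.29, 0.2) [ 50.  -81.6 -37.9]
0.07 [array([0.474, 0.204, 0.07 ]), array([0.323, 0.169, 0.07 ])]
0.109 [array([0.486, 0.206, 0.109]), array([0.353, 0.175, 0.109])]
[208.41025999 169.79450791] [425.53511217 210.11310976]
```

View pics/w1.png

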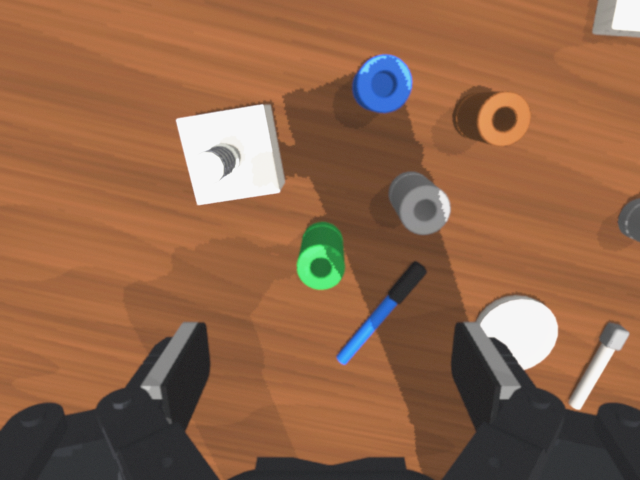

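The wrist view shows the gauge top at about (209,164) and the left adapter mouth at about (426,211). I'll enlarge both.

```bash
python3 - <<'E'
from h import *
crop('w1',170,90,300,215,'w1a',5)
crop('w1',370,160,470,250,'w1b',6)
print(atz('w1',209,164,.109),atz('w1',426,211,.07))
for c in((178,118),(268,104),(280,190),(197,205)):print(atz('w1',*c,.045).round(4))
E
```

```text
[0.5209373  0.29019274 0.109     ] [0.51640115 0.12842835 0.07      ]
[0.5384 0.3355 0.045 ]
[0.5652 0.2677 0.045 ]
[0.5003 0.2449 0.045 ]
[0.4714 0.3107 0.045 ]
```

View pics/w1a.png

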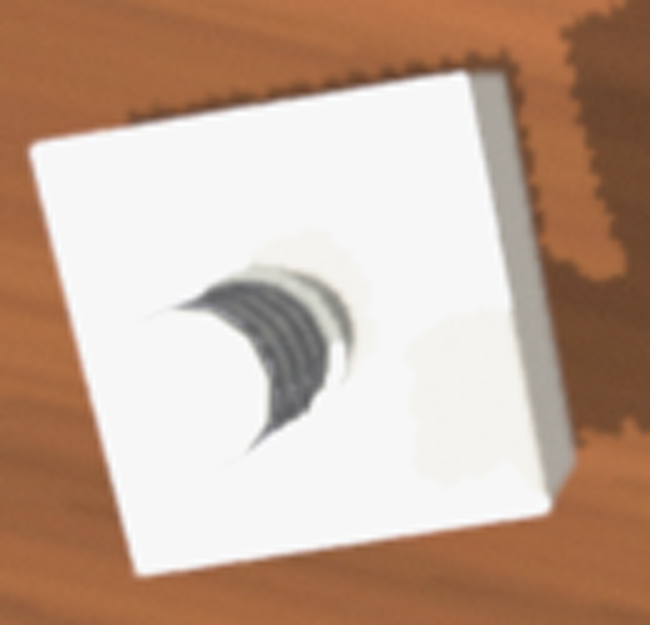

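View pics/w1b.png

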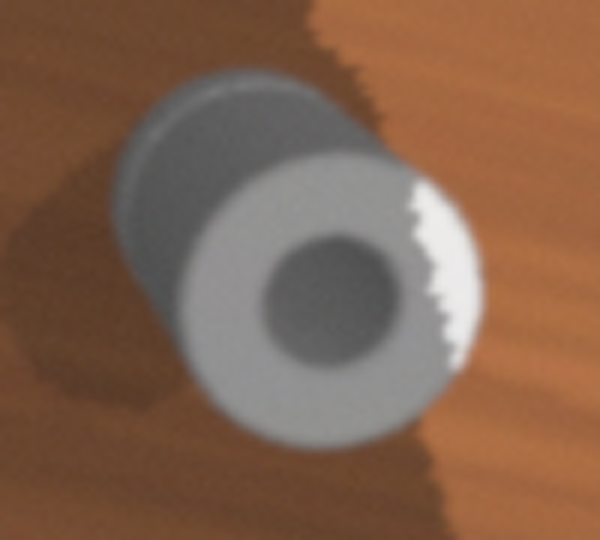

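>>> {"api": "drive_tool", "payload": {"increments": [{"tx": 10,"ty": -40,"tz": -18,"twist": 0,"jaw": 0},{"tx": 30,"ty": -75,"tz": -34,"twist": 0,"jaw": 0},{"tx": 50,"ty": -82,"tz": -38,"twist": 0,"jaw": 0},{"tx": 75,"ty": -82,"tz": -38,"twist": 0,"jaw": 0},{"tx": 100,"ty": -82,"tz": -38,"twist": 0,"jaw": 0},{"tx": 125,"ty": -82,"tz": -38,"twist": 0,"jaw": 0},{"tx": 145,"ty": -82,"tz": -38,"twist": 0,"jaw": 0},{"tx": 154,"ty": -82,"tz": -38,"twist": 0,"jaw": 0},{"tx": 154,"ty": -82,"tz": -38,"twist": 0,"jaw": 0},{"tx": 154,"ty": -82,"tz": -38,"twist": 0,"jaw": 0}]}}

```text
t: 3.2
tcp_pos: [0.5183, 0.2864, 0.0967]
tool_rot: [-2.875, 1.57, 0.5]
ft_force: [-0.6, 0.0, -0.2]
width: 0.0854
```

```bash
python3 - <<'E'
from h import *
p,M,s=tool();print(p,s['q'].round(2),s['t'])
snap('wrist','w2')
print(proj('w2',p-np.array([0,0,-.013])), proj('w2',(p[0],p[1],.109)))
E
```

```text
[0.51833175 0.28643472 0.0967331 ] [ 0.05  0.49 -0.8   1.67  0.39  1.14 -2.19] 3.2
[329.14228433 343.77859824] [329.14788042 342.66518704]
```

View pics/w2.png

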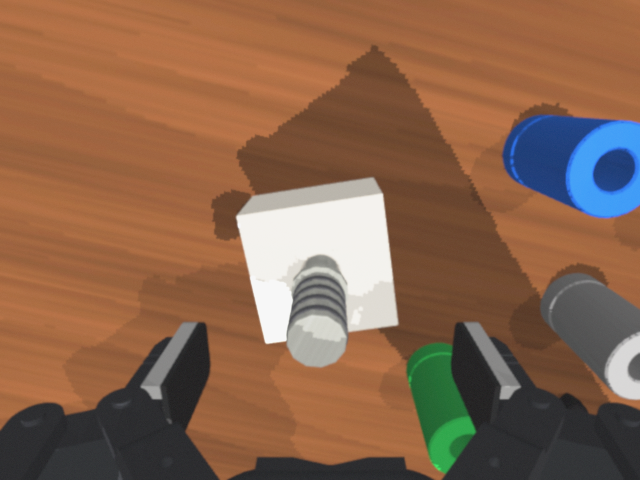

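The gauge top sits at (317,338) and the projected tool axis at (329,343), so I need a shift of about 4 mm before closing.

```bash
python3 - <<'E'
from h import *
g=atz('w2',317,338,.109);print(g)
to((g[0],g[1],.096))
E
```

```text
[0.51918473 0.29106019 0.109     ]
(np.float64(0.5191847282605201), np.float64(0.29106019438058445), 0.096) [ 1.  -4.2 -1.7]
```

>>> {"api": "drive_tool", "payload": {"increments": [{"tx": 0,"ty": -2,"tz": -1,"twist": 0,"jaw": 0},{"tx": 0,"ty": -4,"tz": -2,"twist": 0,"jaw": 0},{"tx": 0,"ty": -4,"tz": -2,"twist": 0,"jaw": 100},{"tx": 0,"ty": -4,"tz": -2,"twist": 0,"jaw": 150},{"tx": 0,"ty": -4,"tz": -2,"twist": 0,"jaw": 200},{"tx": 0,"ty": -4,"tz": -2,"twist": 0,"jaw": 255},{"tx": 0,"ty": -4,"tz": -2,"twist": 0,"jaw": 255},{"tx": 0,"ty": -4,"tz": -2,"twist": 0,"jaw": 255},{"tx": 0,"ty": -4,"tz": -2,"twist": 0,"jaw": 255},{"tx": 0,"ty": -4,"tz": -2,"twist": 0,"jaw": 255}], "squeeze": 40}}

```text
t: 4.25
tcp_pos: [0.5191, 0.2906, 0.0961]
tool_rot: [2.793, 1.57, -0.116]
ft_force: [0.8, -1.2, 3.2]
width: 0.0198
```

```bash
python3 - <<'E'
from h import *
p,M,s=tool();print(p,s['t'],s['width'],s['ft_force'],s['wrist_torque'],M.round(4).tolist())
snap('wrist','w3');snap('scene','s3')
E
```

```text
[0.51912494 0.29055077 0.09605362] 4.25 0.019823510950753763 [ 0.76648736 -1.21145831  3.16330953] [-0.12430422 -0.01323697 -0.02707514] [[0.0003, 0.2307, -0.973], [-0.0, -0.973, -0.2307], [-1.0, 0.0001, -0.0003]]
```

View pics/w3.png

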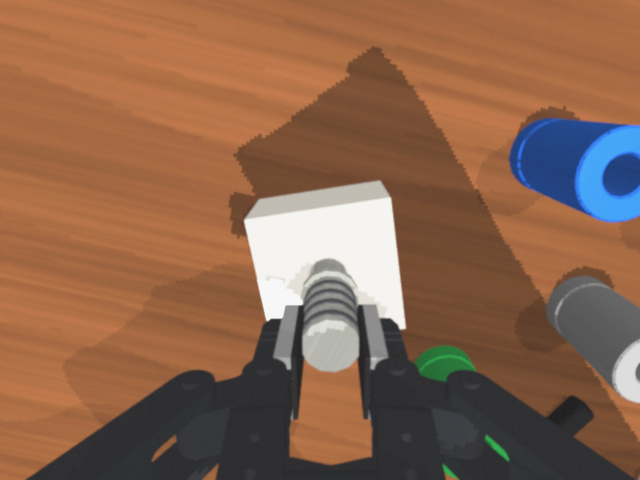

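>>> {"api": "drive_tool", "payload": {"increments": [{"tx": -10,"ty": 0,"tz": 0,"twist": 0,"jaw": 255},{"tx": -30,"ty": 0,"tz": 0,"twist": 0,"jaw": 255},{"tx": -55,"ty": 0,"tz": 0,"twist": 0,"jaw": 255},{"tx": -80,"ty": 0,"tz": 0,"twist": 0,"jaw": 255},{"tx": -94,"ty": 20,"tz": 5,"twist": 0,"jaw": 255},{"tx": -94,"ty": 55,"tz": 14,"twist": 0,"jaw": 255},{"tx": -94,"ty": 95,"tz": 24,"twist": 0,"jaw": 255},{"tx": -94,"ty": 130,"tz": 32,"twist": 0,"jaw": 255},{"tx": -94,"ty": 157,"tz": 39,"twist": 0,"jaw": 255},{"tx": -94,"ty": 157,"tz": 39,"twist": 0,"jaw": 255}]}}

```text
t: 5.35
tcp_pos: [0.5176, 0.1239, 0.1899]
tool_rot: [1.183, 1.568, -1.732]
ft_force: [0.2, -0.9, -1.8]
width: 0.0198
```

```bash
python3 - <<'E'
from h import *
p,M,s=tool();print(p,s['t'],s['width'],s['ft_force'],s['q'].round(2))
snap('wrist','w4');snap('scene','s4');snap('top','t4')
nose=p[2]-.091; print('nose z',nose, proj('w4',(p[0],p[1],nose)),proj('w4',(p[0],p[1],.07)),proj('s4',(p[0],p[1],nose)))
crop('s4',320,130,480,290,'s4c',4)
E
```

```text
[0.51759484 0.12390831 0.1899187 ] 5.35 0.019832156832277327 [ 0.24808673 -0.88070394 -1.77175449] [ 0.4   0.25 -0.82  1.73  0.19  1.25 -1.81]
nose z 0.09891869689149585 [329.22066353 247.33669885] [329.21876733 232.70346111] [385.21113077 207.08689403]
```

View pics/w4.png

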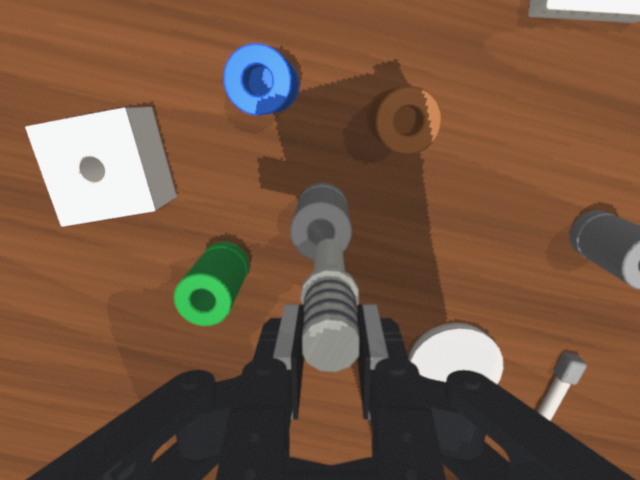

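View pics/s4c.png

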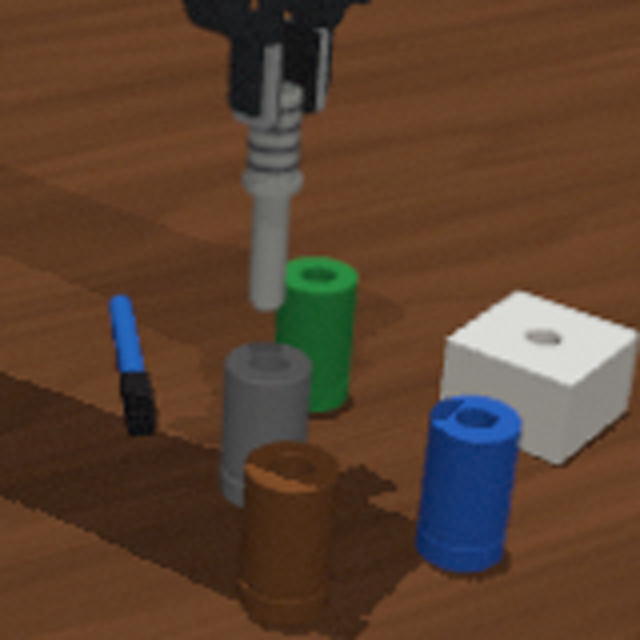

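```bash
python3 - <<'E'
from h import *
crop('w4',270,170,380,290,'w4c',5)
p,M,s=tool();print(p,s['joint_vel'].round(3),s['t'])
for uv in((320,230),(321,229)):print(atz('w4',*uv,.07))
E
```

```text
[0.51704712 0.1295787  0.19022907] [-0.02   0.007 -0.008 -0.005 -0.    -0.001 -0.   ] 5.5
[0.51804636 0.13014601 0.07      ]
[0.51885215 0.12966133 0.07      ]
```

View pics/w4c.png

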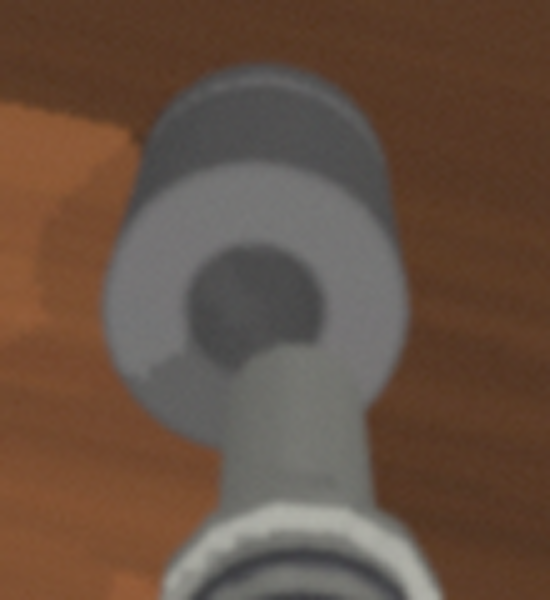

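>>> {"api": "drive_tool", "payload": {"increments": [{"tx": 8,"ty": 0,"tz": 0,"twist": 0,"jaw": 255},{"tx": 16,"ty": 0,"tz": 0,"twist": 0,"jaw": 255},{"tx": 22,"ty": 0,"tz": 0,"twist": 0,"jaw": 255},{"tx": 26,"ty": 0,"tz": 0,"twist": 0,"jaw": 255},{"tx": 29,"ty": 0,"tz": 0,"twist": 0,"jaw": 255},{"tx": 32,"ty": 0,"tz": 0,"twist": 0,"jaw": 255},{"tx": 34,"ty": 0,"tz": 0,"twist": 0,"jaw": 255},{"tx": 36,"ty": 0,"tz": 0,"twist": 0,"jaw": 255},{"tx": 38,"ty": 0,"tz": 0,"twist": 0,"jaw": 255},{"tx": 40,"ty": 0,"tz": 0,"twist": 0,"jaw": 255}]}}

```text
t: 6.5
tcp_pos: [0.5173, 0.1288, 0.1498]
tool_rot: [2.795, 1.571, -0.114]
ft_force: [0.0, -1.0, -1.6]
width: 0.0198
```

```bash
python3 - <<'E'
from h import *
p,M,s=tool();print(p,s['t'],s['width'],s['ft_force'],s['wrist_torque'])
snap('wrist','w5');snap('scene','s5')
crop('w5',250,170,410,290,'w5c',5)
crop('s5',320,130,480,290,'s5c',4)
E
```

```text
[0.51733613 0.12880292 0.14983882] 6.5 0.01981363684246643 [ 0.01372192 -1.02681243 -1.5937605 ] [0.03493621 0.03091105 0.02733507]
```

View pics/w5c.png

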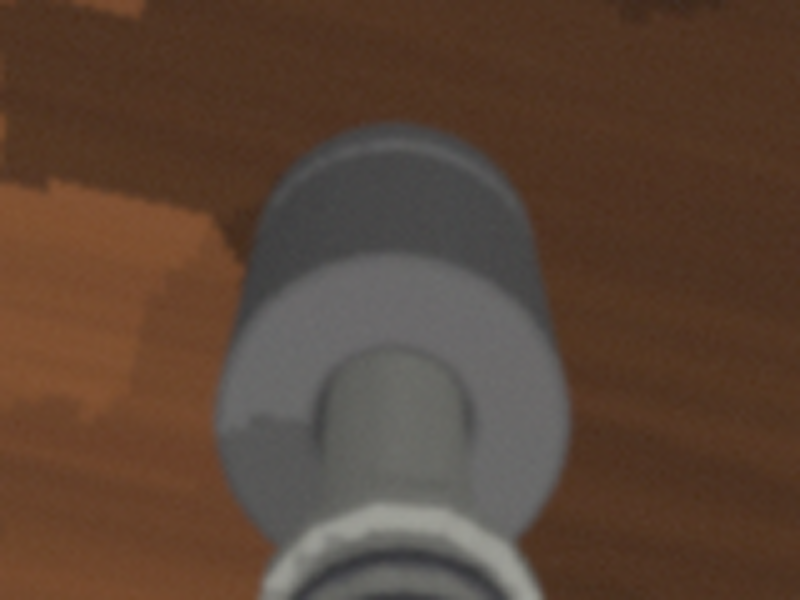

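View pics/s5c.png

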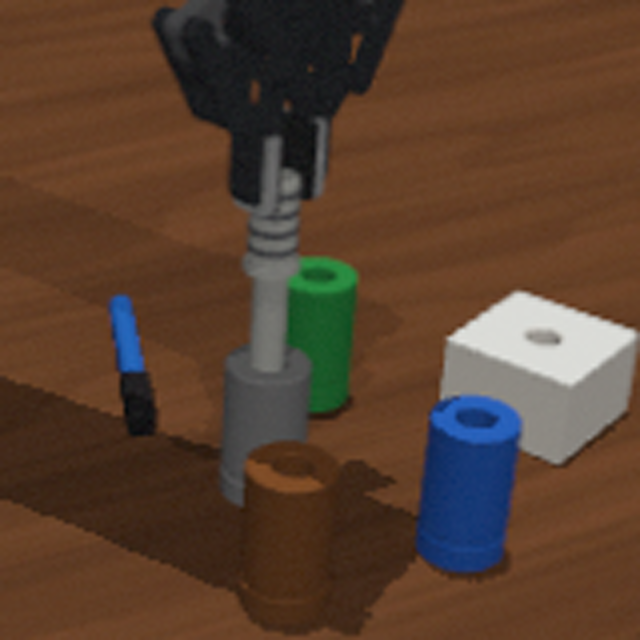

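>>> {"api": "drive_tool", "payload": {"increments": [{"tx": 2,"ty": 0,"tz": 0,"twist": 0,"jaw": 255},{"tx": 4,"ty": 0,"tz": 0,"twist": 0,"jaw": 255},{"tx": 6,"ty": 0,"tz": 0,"twist": 0,"jaw": 255},{"tx": 7,"ty": 0,"tz": 0,"twist": 0,"jaw": 255},{"tx": 8,"ty": 0,"tz": 0,"twist": 0,"jaw": 255},{"tx": 9,"ty": 0,"tz": 0,"twist": 0,"jaw": 255},{"tx": 9.5,"ty": 0,"tz": 0,"twist": 0,"jaw": 255},{"tx": 10,"ty": 0,"tz": 0,"twist": 0,"jaw": 255},{"tx": 10.5,"ty": 0,"tz": 0,"twist": 0,"jaw": 255},{"tx": 11,"ty": 0,"tz": 0,"twist": 0,"jaw": 255}]}}

```text
t: 7.6
tcp_pos: [0.5173, 0.1288, 0.1389]
tool_rot: [2.437, 1.571, -0.472]
ft_force: [-0.1, -0.3, -2.0]
width: 0.0198
```

>>> {"api": "drive_tool", "payload": {"increments": [{"tx": 0.3,"ty": 0,"tz": 0,"twist": 0,"jaw": 255},{"tx": 0.6,"ty": 0,"tz": 0,"twist": 0,"jaw": 255},{"tx": 0.9,"ty": 0,"tz": 0,"twist": 0,"jaw": 255},{"tx": 1.2,"ty": 0,"tz": 0,"twist": 0,"jaw": 255},{"tx": 1.5,"ty": 0,"tz": 0,"twist": 0,"jaw": 255},{"tx": 1.8,"ty": 0,"tz": 0,"twist": 0,"jaw": 255},{"tx": 2.1,"ty": 0,"tz": 0,"twist": 0,"jaw": 255},{"tx": 2.4,"ty": 0,"tz": 0,"twist": 0,"jaw": 255},{"tx": 2.7,"ty": 0,"tz": 0,"twist": 0,"jaw": 255},{"tx": 3,"ty": 0,"tz": 0,"twist": 0,"jaw": 255}]}}

```text
t: 8.6
tcp_pos: [0.5173, 0.1288, 0.1359]
tool_rot: [2.087, 1.571, -0.822]
ft_force: [-0.2, -0.3, -1.0]
width: 0.02
```

>>> {"api": "drive_tool", "payload": {"increments": [{"tx": 0.3,"ty": 0,"tz": 0,"twist": 0,"jaw": 255},{"tx": 0.6,"ty": 0,"tz": 0,"twist": 0,"jaw": 255},{"tx": 0.9,"ty": 0,"tz": 0,"twist": 0,"jaw": 255},{"tx": 1.2,"ty": 0,"tz": 0,"twist": 0,"jaw": 255},{"tx": 1.5,"ty": 0,"tz": 0,"twist": 0,"jaw": 255},{"tx": 1.8,"ty": 0,"tz": 0,"twist": 0,"jaw": 255},{"tx": 2.1,"ty": 0,"tz": 0,"twist": 0,"jaw": 255},{"tx": 2.4,"ty": 0,"tz": 0,"twist": 0,"jaw": 255},{"tx": 2.7,"ty": 0,"tz": 0,"twist": 0,"jaw": 255},{"tx": 3,"ty": 0,"tz": 0,"twist": 0,"jaw": 255}]}}

```text
t: 9.6
tcp_pos: [0.5173, 0.1288, 0.1329]
tool_rot: [2.212, 1.571, -0.697]
ft_force: [0.7, -0.0, -1.5]
width: 0.0199
```

```bash
python3 - <<'E'
from h import *
for i in range(3):
    p,M,s=tool();print(p.round(4),s['t'],s['width'],s['ft_force'].round(2),s['wrist_torque'].round(3))
    snap('wrist','w6')
crop('w6',250,150,410,370,'w6c',4)
E
```

```text
[0.5173 0.1288 0.1329] 9.6 0.019921949283276702 [ 0.65 -0.02 -1.48] [-0.04  -0.038 -0.038]
[0.5172 0.1288 0.1328] 9.65 0.020126246788340952 [-0.14  0.05 -0.59] [ 0.02  -0.023  0.061]
[0.5173 0.1288 0.1328] 9.7 0.019823581078162976 [-0.69  0.44 -1.44] [-0.008 -0.047 -0.043]
```

View pics/w6c.png

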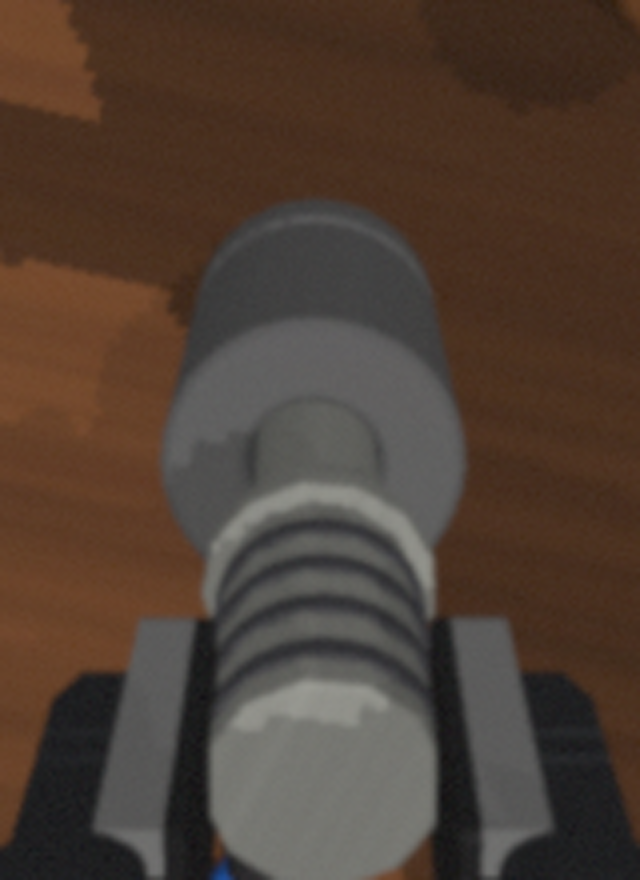

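>>> {"api": "drive_tool", "payload": {"increments": [{"tx": 2,"ty": 0,"tz": 0,"twist": 0,"jaw": 255},{"tx": 4,"ty": 0,"tz": 0,"twist": 0,"jaw": 255},{"tx": 6,"ty": 0,"tz": 0,"twist": 0,"jaw": 255},{"tx": 8,"ty": 0,"tz": 0,"twist": 0,"jaw": 255},{"tx": 10,"ty": 0,"tz": 0,"twist": 0,"jaw": 255},{"tx": 12,"ty": 0,"tz": 0,"twist": 0,"jaw": 255},{"tx": 14,"ty": 0,"tz": 0,"twist": 0,"jaw": 255},{"tx": 16,"ty": 0,"tz": 0,"twist": 0,"jaw": 255},{"tx": 18,"ty": 0,"tz": 0,"twist": 0,"jaw": 255},{"tx": 20,"ty": 0,"tz": 0,"twist": 0,"jaw": 255}]}}

```text
t: 10.75
tcp_pos: [0.5173, 0.1288, 0.1127]
tool_rot: [2.078, 1.571, -0.831]
ft_force: [0.4, -0.2, -1.4]
width: 0.0195
```

>>> {"api": "drive_tool", "payload": {"increments": [{"tx": -10,"ty": 0,"tz": 0,"twist": 0,"jaw": 255},{"tx": -22,"ty": 0,"tz": 0,"twist": 0,"jaw": 255},{"tx": -34,"ty": 0,"tz": 0,"twist": 0,"jaw": 255},{"tx": -46,"ty": 0,"tz": 0,"twist": 0,"jaw": 255},{"tx": -58,"ty": 0,"tz": 0,"twist": 0,"jaw": 255},{"tx": -68,"ty": 0,"tz": 0,"twist": 0,"jaw": 255},{"tx": -77,"ty": 0,"tz": 0,"twist": 0,"jaw": 255},{"tx": -77,"ty": 0,"tz": 0,"twist": 0,"jaw": 255},{"tx": -77,"ty": 0,"tz": 0,"twist": 0,"jaw": 255},{"tx": -77,"ty": 0,"tz": 0,"twist": 0,"jaw": 255}]}}

```text
t: 11.75
tcp_pos: [0.517, 0.1286, 0.1893]
tool_rot: [0.019, 1.57, -2.889]
ft_force: [0.1, 0.5, -1.4]
width: 0.02
```

```bash
python3 - <<'E'
from h import *
p,M,s=tool();print(p.round(4),s['t'],s['width'],s['ft_force'].round(2),s['q'].round(2))
snap('wrist','w7')
for q in ((.5155,-.0745,.19),(.5445,-.0925,.19)): print(proj('w7',(.545,-.0925,.07)))
to((.545,-.0925,.19))
E
```

```text
[0.517  0.1286 0.1893] 11.75 0.0200481321903104 [ 0.08  0.48 -1.43] [ 0.39  0.25 -0.82  1.73  0.19  1.25 -1.81]
[655.6043113  266.36754519]
[655.6043113  266.36754519]
(0.545, -0.0925, 0.19) [ -0.7 221.7  23.7]
```

View pics/w7.png

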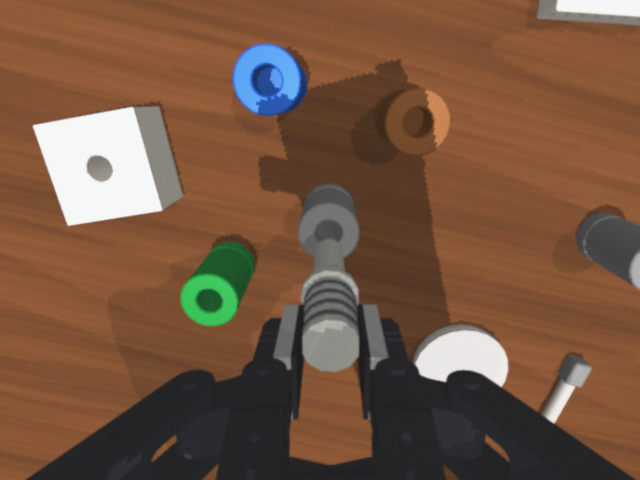

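>>> {"api": "drive_tool", "payload": {"increments": [{"tx": 0,"ty": 20,"tz": 2,"twist": 0,"jaw": 255},{"tx": 0,"ty": 55,"tz": 6,"twist": 0,"jaw": 255},{"tx": 0,"ty": 95,"tz": 10,"twist": 0,"jaw": 255},{"tx": 0,"ty": 135,"tz": 14,"twist": 0,"jaw": 255},{"tx": 0,"ty": 170,"tz": 18,"twist": 0,"jaw": 255},{"tx": 0,"ty": 200,"tz": 21,"twist": 0,"jaw": 255},{"tx": 0,"ty": 222,"tz": 23,"twist": 0,"jaw": 255},{"tx": 0,"ty": 222,"tz": 23,"twist": 0,"jaw": 255},{"tx": 0,"ty": 222,"tz": 23,"twist": 0,"jaw": 255},{"tx": 0,"ty": 222,"tz": 23,"twist": 0,"jaw": 255}]}}

```text
t: 12.8
tcp_pos: [0.546, -0.0912, 0.1897]
tool_rot: [-1.288, 1.57, 2.088]
ft_force: [-0.4, -0.0, -1.6]
width: 0.0198
```

```bash
python3 - <<'E'
from h import *
p,M,s=tool();print(p.round(4),s['t'],s['width'],s['ft_force'].round(2),s['q'].round(2))
snap('wrist','w8')
print(proj('w8',(p[0],p[1],.07)))
crop('w8',250,170,410,290,'w8c',5)
E
```

```text
[ 0.546  -0.0912  0.1897] 12.8 0.01979462604245368 [-0.41 -0.01 -1.61] [ 0.68  0.27 -0.69  1.68  0.18  1.26 -1.39]
[329.73338188 232.91703098]
```

View pics/w8c.png

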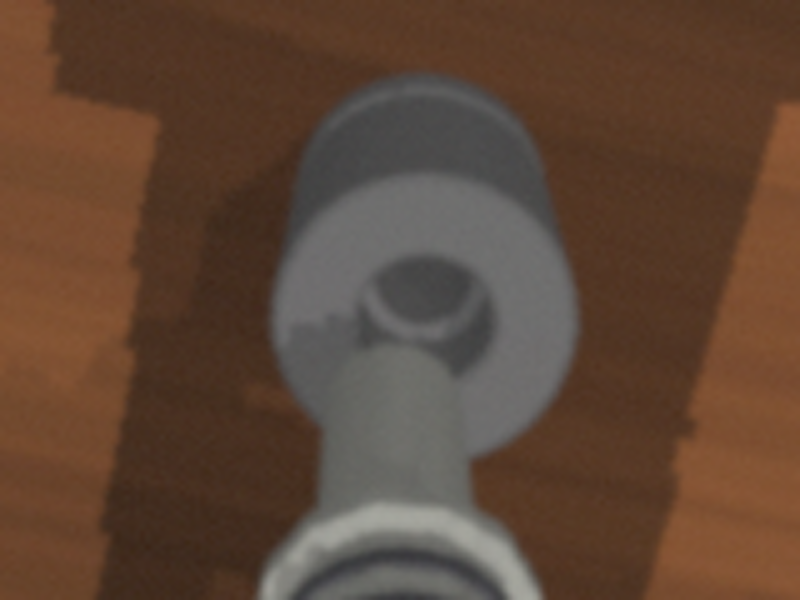

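```bash
python3 - <<'E'
from h import *
print(atz('w8',335.2,233.5,.07)); p,M,s=tool();print(p)
a=atz('w8',335.2,233.5,.07); to((a[0],a[1],.15))
E
```

```text
[ 0.54643701 -0.09473748  0.07      ]
[ 0.54602431 -0.09112333  0.18982163]
(np.float64(0.5464370149448539), np.float64(-0.0947374818662804), 0.15) [39.8  3.6  0.4]
```

>>> {"api": "drive_tool", "payload": {"increments": [{"tx": 5,"ty": 3,"tz": 0,"twist": 0,"jaw": 255},{"tx": 14,"ty": 3,"tz": 0,"twist": 0,"jaw": 255},{"tx": 18,"ty": 3,"tz": 0,"twist": 0,"jaw": 255},{"tx": 18,"ty": 3,"tz": 0,"twist": 0,"jaw": 255},{"tx": 18,"ty": 3,"tz": 0,"twist": 0,"jaw": 255},{"tx": 18,"ty": 3,"tz": 0,"twist": 0,"jaw": 255},{"tx": 18,"ty": 3,"tz": 0,"twist": 0,"jaw": 255},{"tx": 18,"ty": 3,"tz": 0,"twist": 0,"jaw": 255},{"tx": 18,"ty": 3,"tz": 0,"twist": 0,"jaw": 255},{"tx": 18,"ty": 3,"tz": 0,"twist": 0,"jaw": 255}]}}

```text
t: 13.85
tcp_pos: [0.5468, -0.0955, 0.172]
tool_rot: [2.099, 1.571, -0.81]
ft_force: [0.5, 0.5, -1.5]
width: 0.0198
```

```bash
python3 - <<'E'
from h import *
p,M,s=tool();print(p.round(4),s['t'],s['width'],s['ft_force'].round(2),s['q'].round(2))
snap('wrist','w9')
print(proj('w9',(p[0],p[1],.07)))
crop('w9',250,170,410,290,'w9c',5)
E
```

```text
[ 0.5468 -0.0955  0.172 ] 13.85 0.019838859458416572 [ 0.53  0.49 -1.5 ] [ 0.68  0.29 -0.69  1.7   0.2   1.22 -1.39]
[329.56737412 241.60075288]
```

View pics/w9c.png

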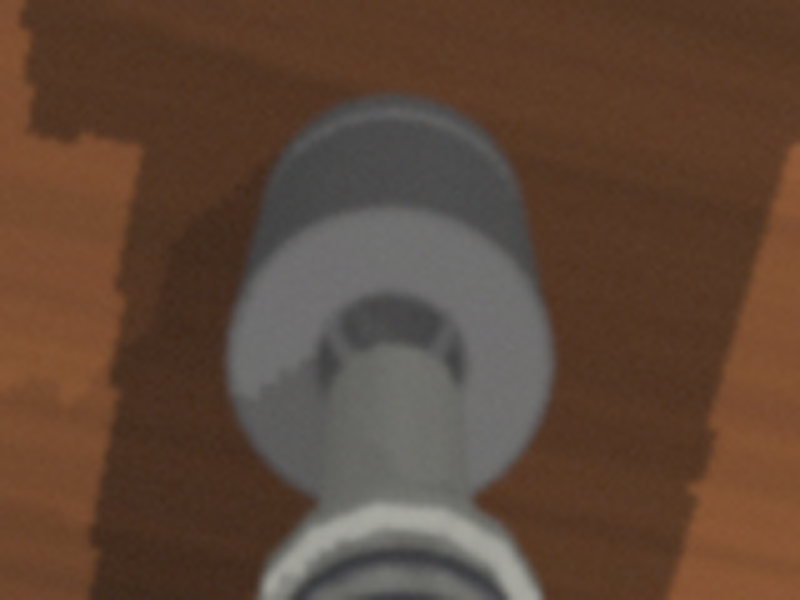

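>>> {"api": "drive_tool", "payload": {"increments": [{"tx": 4,"ty": -0.7,"tz": 0,"twist": 0,"jaw": 255},{"tx": 8,"ty": -0.7,"tz": 0,"twist": 0,"jaw": 255},{"tx": 11,"ty": -0.7,"tz": 0,"twist": 0,"jaw": 255},{"tx": 14,"ty": -0.7,"tz": 0,"twist": 0,"jaw": 255},{"tx": 17,"ty": -0.7,"tz": 0,"twist": 0,"jaw": 255},{"tx": 20,"ty": -0.7,"tz": 0,"twist": 0,"jaw": 255},{"tx": 23,"ty": -0.7,"tz": 0,"twist": 0,"jaw": 255},{"tx": 25,"ty": -0.7,"tz": 0,"twist": 0,"jaw": 255},{"tx": 27,"ty": -0.7,"tz": 0,"twist": 0,"jaw": 255},{"tx": 28,"ty": -0.7,"tz": 0,"twist": 0,"jaw": 255}]}}

```text
t: 14.9
tcp_pos: [0.5466, -0.0948, 0.1438]
tool_rot: [1.475, 1.571, -1.434]
ft_force: [0.4, -0.2, -0.6]
width: 0.0198
```

>>> {"api": "drive_tool", "payload": {"increments": [{"tx": 0.5,"ty": 0,"tz": 0,"twist": 0,"jaw": 255},{"tx": 1,"ty": 0,"tz": 0,"twist": 0,"jaw": 255},{"tx": 1.5,"ty": 0,"tz": 0,"twist": 0,"jaw": 255},{"tx": 2,"ty": 0,"tz": 0,"twist": 0,"jaw": 255},{"tx": 2.5,"ty": 0,"tz": 0,"twist": 0,"jaw": 255},{"tx": 3,"ty": 0,"tz": 0,"twist": 0,"jaw": 255},{"tx": 3.2,"ty": 0,"tz": 0,"twist": 0,"jaw": 255},{"tx": 3.4,"ty": 0,"tz": 0,"twist": 0,"jaw": 255},{"tx": 3.7,"ty": 0,"tz": 0,"twist": 0,"jaw": 255},{"tx": 4,"ty": 0,"tz": 0,"twist": 0,"jaw": 255}]}}

```text
t: 15.9
tcp_pos: [0.5466, -0.0948, 0.1399]
tool_rot: [2.081, 1.571, -0.828]
ft_force: [0.8, -0.2, -1.6]
width: 0.0196
```

Now 21 mm in with no contact yet. I'll continue in smaller steps.

>>> {"api": "drive_tool", "payload": {"increments": [{"tx": 0.2,"ty": 0,"tz": 0,"twist": 0,"jaw": 255},{"tx": 0.4,"ty": 0,"tz": 0,"twist": 0,"jaw": 255},{"tx": 0.6,"ty": 0,"tz": 0,"twist": 0,"jaw": 255},{"tx": 0.8,"ty": 0,"tz": 0,"twist": 0,"jaw": 255},{"tx": 1,"ty": 0,"tz": 0,"twist": 0,"jaw": 255},{"tx": 1.2,"ty": 0,"tz": 0,"twist": 0,"jaw": 255},{"tx": 1.4,"ty": 0,"tz": 0,"twist": 0,"jaw": 255},{"tx": 1.6,"ty": 0,"tz": 0,"twist": 0,"jaw": 255},{"tx": 1.8,"ty": 0,"tz": 0,"twist": 0,"jaw": 255},{"tx": 2,"ty": 0,"tz": 0,"twist": 0,"jaw": 255}]}}

```text
t: 16.9
tcp_pos: [0.5466, -0.0948, 0.1379]
tool_rot: [1.977, 1.571, -0.931]
ft_force: [-0.0, 0.5, -2.0]
width: 0.0202
```

>>> {"api": "drive_tool", "payload": {"increments": [{"tx": 0.2,"ty": 0,"tz": 0,"twist": 0,"jaw": 255},{"tx": 0.4,"ty": 0,"tz": 0,"twist": 0,"jaw": 255},{"tx": 0.6,"ty": 0,"tz": 0,"twist": 0,"jaw": 255},{"tx": 0.8,"ty": 0,"tz": 0,"twist": 0,"jaw": 255},{"tx": 1,"ty": 0,"tz": 0,"twist": 0,"jaw": 255},{"tx": 1.2,"ty": 0,"tz": 0,"twist": 0,"jaw": 255},{"tx": 1.4,"ty": 0,"tz": 0,"twist": 0,"jaw": 255},{"tx": 1.6,"ty": 0,"tz": 0,"twist": 0,"jaw": 255},{"tx": 1.8,"ty": 0,"tz": 0,"twist": 0,"jaw": 255},{"tx": 2,"ty": 0,"tz": 0,"twist": 0,"jaw": 255}]}}

```text
t: 17.9
tcp_pos: [0.547, -0.0948, 0.1363]
tool_rot: [2.642, 1.57, -0.267]
ft_force: [0.3, 1.0, 3.8]
width: 0.0196
```

>>> {"api": "drive_tool", "payload": {"increments": [{"tx": 0.1,"ty": 0,"tz": 0,"twist": 0,"jaw": 255},{"tx": 0.2,"ty": 0,"tz": 0,"twist": 0,"jaw": 255},{"tx": 0.3,"ty": 0,"tz": 0,"twist": 0,"jaw": 255},{"tx": 0.4,"ty": 0,"tz": 0,"twist": 0,"jaw": 255},{"tx": 0.5,"ty": 0,"tz": 0,"twist": 0,"jaw": 255},{"tx": 0.6,"ty": 0,"tz": 0,"twist": 0,"jaw": 255},{"tx": 0.6,"ty": 0,"tz": 0,"twist": 0,"jaw": 255},{"tx": 0.6,"ty": 0,"tz": 0,"twist": 0,"jaw": 255},{"tx": 0.6,"ty": 0,"tz": 0,"twist": 0,"jaw": 255},{"tx": 0.6,"ty": 0,"tz": 0,"twist": 0,"jaw": 255}]}}

```text
t: 18.9
tcp_pos: [0.5473, -0.0947, 0.1361]
tool_rot: [2.685, 1.569, -0.224]
ft_force: [1.0, -0.6, 6.7]
width: 0.0198
```

```bash
python3 - <<'E'
from h import *
p,M,s=tool();print(p.round(4),s['t'],s['width'],s['ft_force'].round(2),s['wrist_torque'].round(3))
snap('wrist','w10')
crop('w10',250,150,410,370,'w10c',3)
E
```

```text
[ 0.5473 -0.0947  0.1361] 18.9 0.019817032467269388 [ 1.04 -0.61  6.67] [0.04  0.068 0.003]
```

View pics/w10c.png

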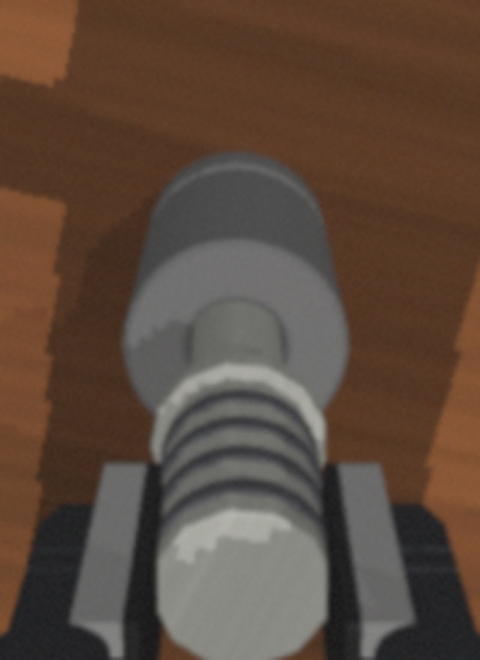

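The right-hand adapter stops the gauge at about 25 mm with roughly 8 N net, so it is the narrow one. Next I withdraw the gauge and return to the left adapter.

>>> {"api": "drive_tool", "payload": {"increments": [{"tx": -14,"ty": 0,"tz": 0,"twist": 0,"jaw": 255},{"tx": -34,"ty": 0,"tz": 0,"twist": 0,"jaw": 255},{"tx": -54,"ty": 0,"tz": 0,"twist": 0,"jaw": 255},{"tx": -54,"ty": -20,"tz": -2,"twist": 0,"jaw": 255},{"tx": -54,"ty": -60,"tz": -6,"twist": 0,"jaw": 255},{"tx": -54,"ty": -105,"tz": -11,"twist": 0,"jaw": 255},{"tx": -54,"ty": -150,"tz": -15,"twist": 0,"jaw": 255},{"tx": -54,"ty": -190,"tz": -19,"twist": 0,"jaw": 255},{"tx": -54,"ty": -215,"tz": -22,"twist": 0,"jaw": 255},{"tx": -54,"ty": -224,"tz": -23,"twist": 0,"jaw": 255}]}}

```text
t: 19.95
tcp_pos: [0.5163, 0.1318, 0.1898]
tool_rot: [-1.591, 1.57, 1.788]
ft_force: [-0.2, -0.3, -1.3]
width: 0.02
```

>>> {"api": "drive_tool", "payload": {"increments": [{"tx": 0,"ty": 0,"tz": 0,"twist": 0,"jaw": 255},{"tx": 0,"ty": 0,"tz": 0,"twist": 0,"jaw": 255},{"tx": 0,"ty": 0,"tz": 0,"twist": 0,"jaw": 255},{"tx": 5,"ty": 0,"tz": 0,"twist": 0,"jaw": 255},{"tx": 13,"ty": 0,"tz": 0,"twist": 0,"jaw": 255},{"tx": 18,"ty": 0,"tz": 0,"twist": 0,"jaw": 255},{"tx": 18,"ty": 0,"tz": 0,"twist": 0,"jaw": 255},{"tx": 18,"ty": 0,"tz": 0,"twist": 0,"jaw": 255},{"tx": 18,"ty": 0,"tz": 0,"twist": 0,"jaw": 255},{"tx": 18,"ty": 0,"tz": 0,"twist": 0,"jaw": 255}]}}

```text
t: 20.95
tcp_pos: [0.5174, 0.1286, 0.1715]
tool_rot: [2.837, 1.57, -0.071]
ft_force: [-0.3, -0.2, -0.6]
width: 0.0202
```

```bash
python3 - <<'E'
from h import *
p,M,s=tool();print(p.round(4),s['t'],s['width'],s['ft_force'].round(2),s['wrist_torque'].round(3))
snap('wrist','w11')
crop('w11',250,170,410,290,'w11c',5)
to((.5173,.1288,.15))
E
```

```text
[0.5174 0.1286 0.1715] 20.95 0.020187104468851264 [-0.32 -0.22 -0.59] [ 0.031 -0.002  0.017]
(0.5173, 0.1288, 0.15) [21.5 -0.3  0.1]
```

View pics/w11c.png

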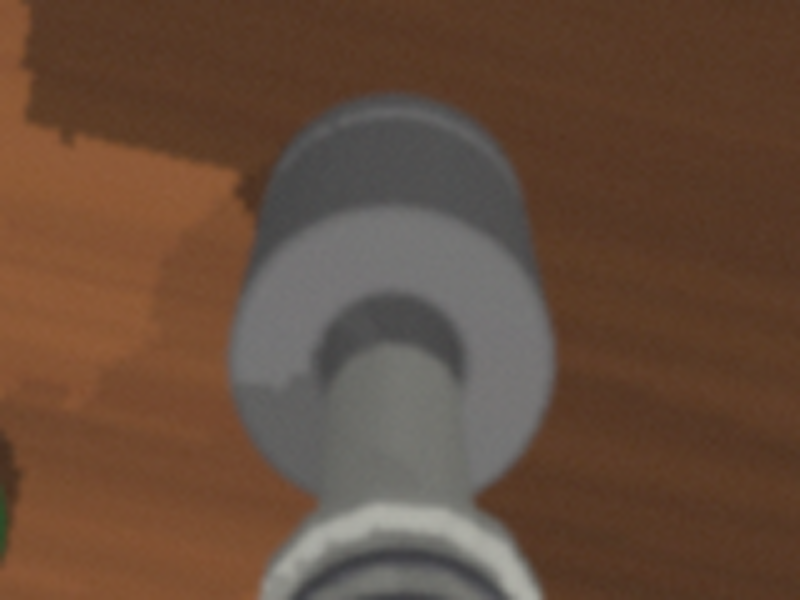

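>>> {"api": "drive_tool", "payload": {"increments": [{"tx": 5,"ty": -0.3,"tz": 0,"twist": 0,"jaw": 255},{"tx": 10,"ty": -0.3,"tz": 0,"twist": 0,"jaw": 255},{"tx": 16,"ty": -0.3,"tz": 0,"twist": 0,"jaw": 255},{"tx": 22,"ty": -0.3,"tz": 0,"twist": 0,"jaw": 255},{"tx": 28,"ty": -0.3,"tz": 0,"twist": 0,"jaw": 255},{"tx": 34,"ty": -0.3,"tz": 0,"twist": 0,"jaw": 255},{"tx": 40,"ty": -0.3,"tz": 0,"twist": 0,"jaw": 255},{"tx": 46,"ty": -0.3,"tz": 0,"twist": 0,"jaw": 255},{"tx": 52,"ty": -0.3,"tz": 0,"twist": 0,"jaw": 255},{"tx": 57,"ty": -0.3,"tz": 0,"twist": 0,"jaw": 255}]}}

```text
t: 22.0
tcp_pos: [0.5172, 0.1287, 0.1137]
tool_rot: [0.377, 1.571, -2.532]
ft_force: [0.3, 0.5, -1.5]
width: 0.0197
```

>>> {"api": "drive_tool", "payload": {"increments": [{"tx": 2,"ty": 0,"tz": 0,"twist": 0,"jaw": 255},{"tx": 4,"ty": 0,"tz": 0,"twist": 0,"jaw": 255},{"tx": 6,"ty": 0,"tz": 0,"twist": 0,"jaw": 255},{"tx": 8,"ty": 0,"tz": 0,"twist": 0,"jaw": 255},{"tx": 9,"ty": 0,"tz": 0,"twist": 0,"jaw": 255},{"tx": 10,"ty": 0,"tz": 0,"twist": 0,"jaw": 255},{"tx": 10.5,"ty": 0,"tz": 0,"twist": 0,"jaw": 255},{"tx": 11,"ty": 0,"tz": 0,"twist": 0,"jaw": 255},{"tx": 11.5,"ty": 0,"tz": 0,"twist": 0,"jaw": 255},{"tx": 12,"ty": 0,"tz": 0,"twist": 0,"jaw": 255}]}}

```text
t: 23.0
tcp_pos: [0.5173, 0.1288, 0.1023]
tool_rot: [2.712, 1.571, -0.197]
ft_force: [-0.3, -0.1, -1.0]
width: 0.0197
```

```bash
python3 - <<'E'
from h import *
p,M,s=tool();print(p.round(4),s['t'],s['width'],s['ft_force'].round(2),s['wrist_torque'].round(3))
snap('scene','s12')
crop('s12',320,130,480,290,'s12c',4)
E
```

```text
[0.5173 0.1288 0.1023] 23.0 0.019671993282298312 [-0.3  -0.14 -0.97] [ 0.042  0.021 -0.002]
```

View pics/s12c.png

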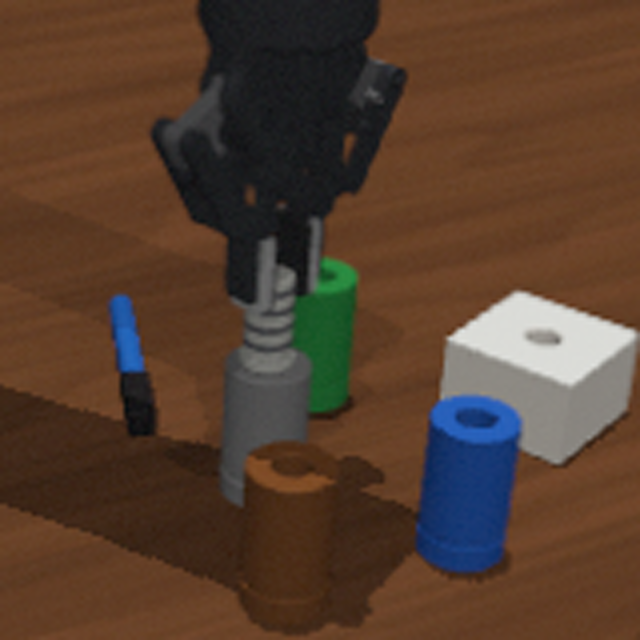

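>>> {"api": "drive_tool", "payload": {"increments": [{"tx": 0.2,"ty": 0,"tz": 0,"twist": 0,"jaw": 255},{"tx": 0.4,"ty": 0,"tz": 0,"twist": 0,"jaw": 255},{"tx": 0.6,"ty": 0,"tz": 0,"twist": 0,"jaw": 255},{"tx": 0.8,"ty": 0,"tz": 0,"twist": 0,"jaw": 255},{"tx": 1,"ty": 0,"tz": 0,"twist": 0,"jaw": 255},{"tx": 1.2,"ty": 0,"tz": 0,"twist": 0,"jaw": 255},{"tx": 1.4,"ty": 0,"tz": 0,"twist": 0,"jaw": 255},{"tx": 1.6,"ty": 0,"tz": 0,"twist": 0,"jaw": 255},{"tx": 1.7,"ty": 0,"tz": 0,"twist": 0,"jaw": 255},{"tx": 1.8,"ty": 0,"tz": 0,"twist": 0,"jaw": 255}]}}

```text
t: 24.05
tcp_pos: [0.5177, 0.1289, 0.1011]
tool_rot: [2.88, 1.57, -0.029]
ft_force: [-1.2, 0.3, 6.4]
width: 0.0199
```

>>> {"api": "drive_tool", "payload": {"increments": [{"tx": -0.5,"ty": 0,"tz": 0,"twist": 0,"jaw": 255},{"tx": -0.5,"ty": 0,"tz": 0,"twist": 0,"jaw": 200},{"tx": -0.5,"ty": 0,"tz": 0,"twist": 0,"jaw": 150},{"tx": -0.5,"ty": 0,"tz": 0,"twist": 0,"jaw": 100},{"tx": -0.5,"ty": 0,"tz": 0,"twist": 0,"jaw": 60},{"tx": -0.5,"ty": 0,"tz": 0,"twist": 0,"jaw": 60},{"tx": -0.5,"ty": 0,"tz": 0,"twist": 0,"jaw": 60},{"tx": -15,"ty": 0,"tz": 0,"twist": 0,"jaw": 60},{"tx": -35,"ty": 0,"tz": 0,"twist": 0,"jaw": 60},{"tx": -60,"ty": 0,"tz": 0,"twist": 0,"jaw": 60}]}}

```text
t: 25.05
tcp_pos: [0.5169, 0.1288, 0.1616]
tool_rot: [-0.261, 1.57, 3.114]
ft_force: [-0.5, 0.2, 0.1]
width: 0.0652
```

```bash
python3 - <<'E'
from h import *
p,M,s=tool();print(p.round(4),s['t'],s['width'],s['ft_force'].round(2),s['wrist_torque'].round(3))
snap('scene','s13');snap('wrist','w13')
crop('s13',320,130,480,290,'s13c',4)
E
```

```text
[0.5169 0.1288 0.1616] 25.05 0.06523638317658427 [-0.5   0.18  0.05] [ 0.011 -0.03   0.004]
```

View pics/s13c.png

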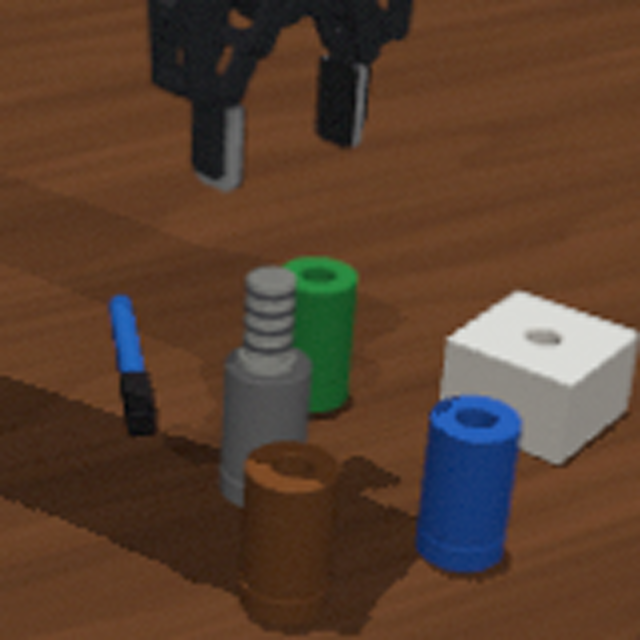

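View pics/w13.png

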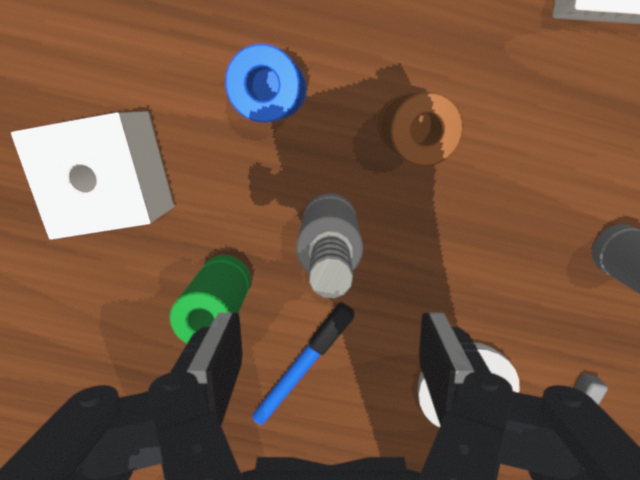

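>>> {"api": "drive_tool", "payload": {"increments": [{"tx": -10,"ty": 20,"tz": 2,"twist": 0,"jaw": 40},{"tx": -10,"ty": 60,"tz": 6,"twist": 0,"jaw": 40},{"tx": -10,"ty": 105,"tz": 11,"twist": 0,"jaw": 40},{"tx": -10,"ty": 150,"tz": 15,"twist": 0,"jaw": 40},{"tx": -10,"ty": 190,"tz": 19,"twist": 0,"jaw": 40},{"tx": 0,"ty": 215,"tz": 22,"twist": 0,"jaw": 40},{"tx": 10,"ty": 224,"tz": 23,"twist": 0,"jaw": 40},{"tx": 20,"ty": 224,"tz": 23,"twist": 0,"jaw": 40},{"tx": 30,"ty": 224,"tz": 23,"twist": 0,"jaw": 40},{"tx": 35,"ty": 224,"tz": 23,"twist": 0,"jaw": 40}]}}

```text
t: 26.15
tcp_pos: [0.5461, -0.0924, 0.1244]
tool_rot: [-0.883, 1.569, 2.494]
ft_force: [0.8, 0.2, -0.1]
width: 0.0721
```

```bash
python3 - <<'E'
from h import *
snap('wrist','w14')
p,M,s=tool();print(p.round(4),s['t'],s['width'],s['ft_force'].round(2),s['q'].round(2))
print(proj('w14',(p[0],p[1],.07)))
to((.4608,-.277,.15))
E
```

```text
[ 0.5459 -0.0926  0.124 ] 26.2 0.07184055203827053 [-1.22 -0.11 -0.79] [ 0.67  0.34 -0.68  1.75  0.23  1.14 -1.43]
[329.91350117 271.60675237]
(0.4608, -0.277, 0.15) [-26.  159.4 125.8]
```

View pics/w14.png

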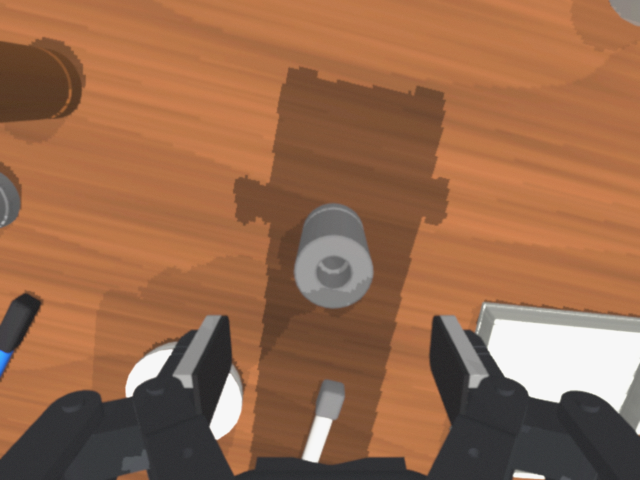

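>>> {"api": "drive_tool", "payload": {"increments": [{"tx": 12,"ty": 0,"tz": -0.5,"twist": 0,"jaw": 40},{"tx": 26,"ty": 0,"tz": -0.5,"twist": 0,"jaw": 40},{"tx": 40,"ty": 0,"tz": -0.5,"twist": 0,"jaw": 40},{"tx": 54,"ty": 0,"tz": -0.5,"twist": 0,"jaw": 40},{"tx": 64,"ty": 0,"tz": -0.5,"twist": 0,"jaw": 40},{"tx": 70,"ty": 0,"tz": -0.5,"twist": 0,"jaw": 40},{"tx": 73,"ty": 0,"tz": -0.5,"twist": 0,"jaw": 40},{"tx": 73,"ty": 0,"tz": -0.5,"twist": 0,"jaw": 40},{"tx": 73,"ty": 0,"tz": -0.5,"twist": 0,"jaw": 40},{"tx": 73,"ty": 0,"tz": -0.5,"twist": 0,"jaw": 40}]}}

```text
t: 27.2
tcp_pos: [0.5474, -0.0944, 0.0531]
tool_rot: [2.554, 1.57, -0.355]
ft_force: [-0.5, 0.8, -0.5]
width: 0.0725
```

```bash
python3 - <<'E'
from h import *
snap('wrist','w15')
p,M,s=tool();print(p.round(4),s['t'],s['width'],s['ft_force'].round(2))
print(proj('w15',(p[0],p[1],.07)))
E
```

```text
[ 0.5474 -0.0944  0.053 ] 27.25 0.07228923134363918 [ 0.18  0.02 -0.59]
[329.05649599 350.13227245]
```

View pics/w15.png

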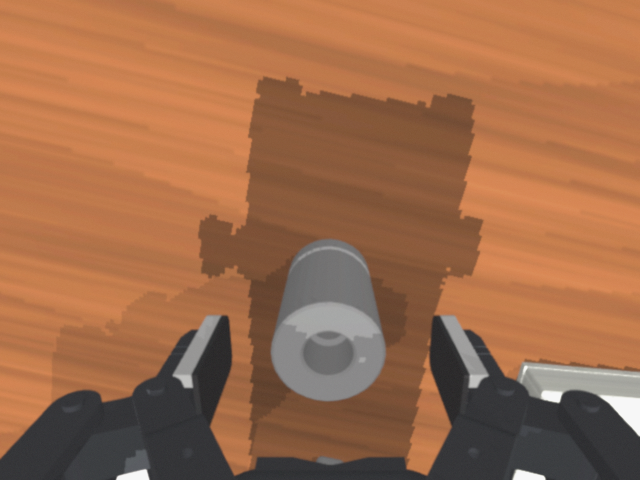

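Adapter mouth at (328,352) and tool axis at (329,350), so it is well centred. Closing.

>>> {"api": "drive_tool", "payload": {"increments": [{"tx": 0,"ty": 0,"tz": 0,"twist": 0,"jaw": 80},{"tx": 0,"ty": 0,"tz": 0,"twist": 0,"jaw": 110},{"tx": 0,"ty": 0,"tz": 0,"twist": 0,"jaw": 140},{"tx": 0,"ty": 0,"tz": 0,"twist": 0,"jaw": 180},{"tx": 0,"ty": 0,"tz": 0,"twist": 0,"jaw": 180},{"tx": 0,"ty": 0,"tz": 0,"twist": 0,"jaw": 180},{"tx": 0,"ty": 0,"tz": 0,"twist": 0,"jaw": 180},{"tx": -5,"ty": 0,"tz": 0,"twist": 0,"jaw": 180},{"tx": -20,"ty": 0,"tz": 0,"twist": 0,"jaw": 180},{"tx": -40,"ty": 0,"tz": 0,"twist": 0,"jaw": 180}], "squeeze": 35}}

```text
t: 28.25
tcp_pos: [0.5463, -0.0943, 0.0928]
tool_rot: [-0.52, 1.569, 2.854]
ft_force: [-0.1, -0.7, -2.1]
width: 0.0412
```

```bash
python3 - <<'E'
from h import *
snap('wrist','w16')
p,M,s=tool();print(p.round(4),s['t'],s['width'],s['ft_force'].round(2))
to((.4625,-.278,.12))
E
```

```text
[ 0.5485 -0.0943  0.0968] 28.3 0.040901880634065045 [ 2.89 -0.66  0.83]
(0.4625, -0.278, 0.12) [-23.4 158.9 126. ]
```

View pics/w16.png

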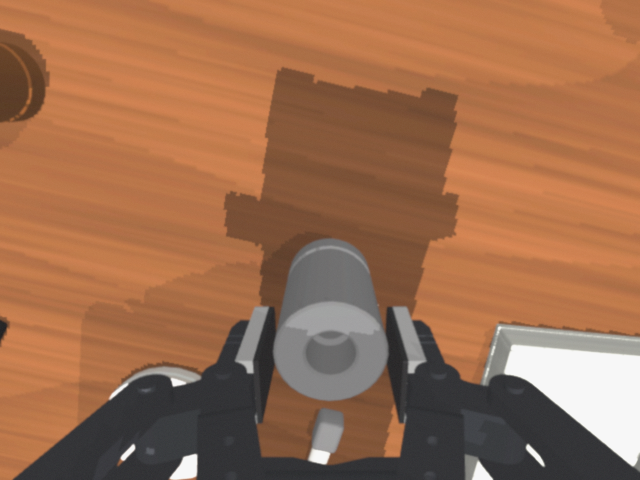

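>>> {"api": "drive_tool", "payload": {"increments": [{"tx": -15,"ty": 10,"tz": 8,"twist": 0,"jaw": 180},{"tx": -25,"ty": 35,"tz": 28,"twist": 0,"jaw": 180},{"tx": -25,"ty": 63,"tz": 50,"twist": 0,"jaw": 180},{"tx": -25,"ty": 91,"tz": 72,"twist": 0,"jaw": 180},{"tx": -25,"ty": 119,"tz": 94,"twist": 0,"jaw": 180},{"tx": -25,"ty": 142,"tz": 113,"twist": 0,"jaw": 180},{"tx": -25,"ty": 155,"tz": 123,"twist": 0,"jaw": 180},{"tx": -25,"ty": 159,"tz": 126,"twist": 0,"jaw": 180},{"tx": -25,"ty": 159,"tz": 126,"twist": 0,"jaw": 180},{"tx": -25,"ty": 159,"tz": 126,"twist": 0,"jaw": 180}]}}

```text
t: 29.3
tcp_pos: [0.4618, -0.2769, 0.1177]
tool_rot: [-2.846, 1.57, 0.53]
ft_force: [0.4, -0.0, -2.5]
width: 0.0408
```

```bash
python3 - <<'E'
from h import *
snap('wrist','w17');snap('scene','s17')
p,M,s=tool();print(p.round(4),s['t'],s['width'],s['ft_force'].round(2))
print([proj('w17',(p[0],p[1],z)) for z in (.004,.067)])
E
```

```text
[ 0.4619 -0.2767  0.1176] 29.4 0.04098372484135747 [-0.42  0.62 -2.27]
[array([329.55980488, 235.78828419]), array([329.32981846, 274.12358968])]
```

View pics/w17.png

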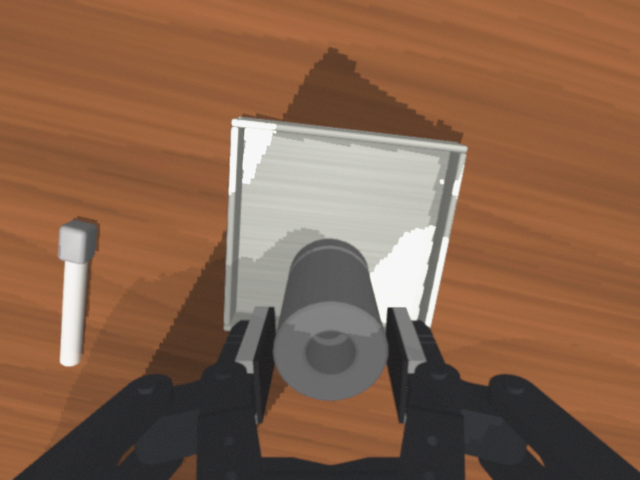

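View pics/s17.png

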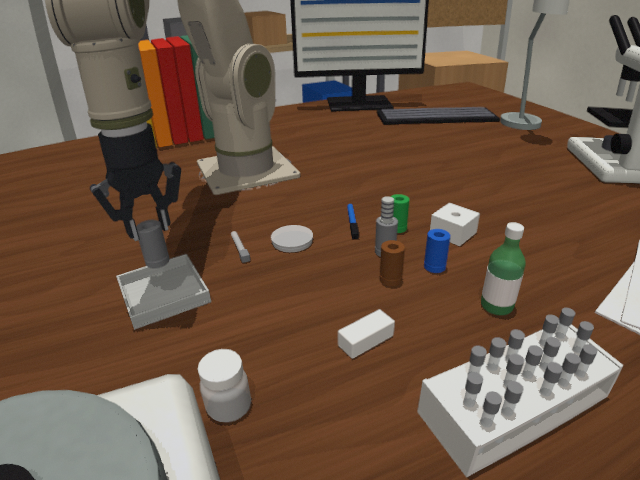

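>>> {"api": "drive_tool", "payload": {"increments": [{"tx": 8,"ty": 0,"tz": 0,"twist": 0,"jaw": 180},{"tx": 18,"ty": 0,"tz": 0,"twist": 0,"jaw": 180},{"tx": 28,"ty": 0,"tz": 0,"twist": 0,"jaw": 180},{"tx": 38,"ty": 0,"tz": 0,"twist": 0,"jaw": 180},{"tx": 46,"ty": 0,"tz": 0,"twist": 0,"jaw": 180},{"tx": 52,"ty": 0,"tz": 0,"twist": 0,"jaw": 180},{"tx": 55,"ty": 0,"tz": 0,"twist": 0,"jaw": 180},{"tx": 57,"ty": 0,"tz": 0,"twist": 0,"jaw": 180},{"tx": 58,"ty": 0,"tz": 0,"twist": 0,"jaw": 180},{"tx": 58,"ty": 0,"tz": 0,"twist": 0,"jaw": 180}]}}

```text
t: 30.4
tcp_pos: [0.4612, -0.2782, 0.0597]
tool_rot: [2.168, 1.57, -0.741]
ft_force: [-1.0, 0.9, -2.4]
width: 0.0409
```

>>> {"api": "drive_tool", "payload": {"increments": [{"tx": 0.3,"ty": 0,"tz": 0,"twist": 0,"jaw": 180},{"tx": 0.6,"ty": 0,"tz": 0,"twist": 0,"jaw": 180},{"tx": 0.9,"ty": 0,"tz": 0,"twist": 0,"jaw": 180},{"tx": 1.2,"ty": 0,"tz": 0,"twist": 0,"jaw": 180},{"tx": 1.4,"ty": 0,"tz": 0,"twist": 0,"jaw": 180},{"tx": 1.6,"ty": 0,"tz": 0,"twist": 0,"jaw": 180},{"tx": 1.8,"ty": 0,"tz": 0,"twist": 0,"jaw": 180},{"tx": 2,"ty": 0,"tz": 0,"twist": 0,"jaw": 180},{"tx": 2.2,"ty": 0,"tz": 0,"twist": 0,"jaw": 180},{"tx": 2.4,"ty": 0,"tz": 0,"twist": 0,"jaw": 180}]}}

```text
t: 31.4
tcp_pos: [0.4611, -0.2782, 0.0571]
tool_rot: [1.546, 1.571, -1.363]
ft_force: [0.3, 0.4, -1.9]
width: 0.0411
```

>>> {"api": "drive_tool", "payload": {"increments": [{"tx": 0.1,"ty": 0,"tz": 0,"twist": 0,"jaw": 180},{"tx": 0.2,"ty": 0,"tz": 0,"twist": 0,"jaw": 180},{"tx": 0.3,"ty": 0,"tz": 0,"twist": 0,"jaw": 180},{"tx": 0.4,"ty": 0,"tz": 0,"twist": 0,"jaw": 180},{"tx": 0.5,"ty": 0,"tz": 0,"twist": 0,"jaw": 180},{"tx": 0.6,"ty": 0,"tz": 0,"twist": 0,"jaw": 180},{"tx": 0.7,"ty": 0,"tz": 0,"twist": 0,"jaw": 180},{"tx": 0.8,"ty": 0,"tz": 0,"twist": 0,"jaw": 180},{"tx": 0.9,"ty": 0,"tz": 0,"twist": 0,"jaw": 180},{"tx": 1,"ty": 0,"tz": 0,"twist": 0,"jaw": 180}]}}

```text
t: 32.4
tcp_pos: [0.4616, -0.2781, 0.0569]
tool_rot: [2.287, 1.57, -0.621]
ft_force: [-2.3, 3.2, 10.2]
width: 0.0411
```

Seated on the tray floor with about 12 N net. Release slowly, then lift.

>>> {"api": "drive_tool", "payload": {"increments": [{"tx": -0.6,"ty": 0,"tz": 0,"twist": 0,"jaw": 180},{"tx": -0.6,"ty": 0,"tz": 0,"twist": 0,"jaw": 120},{"tx": -0.6,"ty": 0,"tz": 0,"twist": 0,"jaw": 100},{"tx": -0.6,"ty": 0,"tz": 0,"twist": 0,"jaw": 80},{"tx": -0.6,"ty": 0,"tz": 0,"twist": 0,"jaw": 60},{"tx": -0.6,"ty": 0,"tz": 0,"twist": 0,"jaw": 60},{"tx": -5,"ty": 0,"tz": 0,"twist": 0,"jaw": 60},{"tx": -20,"ty": 0,"tz": 0,"twist": 0,"jaw": 60},{"tx": -45,"ty": 0,"tz": 0,"twist": 0,"jaw": 60},{"tx": -75,"ty": 0,"tz": 0,"twist": 0,"jaw": 60}]}}

```text
t: 33.4
tcp_pos: [0.4608, -0.2778, 0.1325]
tool_rot: [-1.044, 1.57, 2.331]
ft_force: [1.1, -0.5, 0.9]
width: 0.0652
```

>>> {"api": "drive_tool", "payload": {"increments": [{"tx": -20,"ty": 0,"tz": 0,"twist": 0,"jaw": 60},{"tx": -45,"ty": 0,"tz": 0,"twist": 0,"jaw": 60},{"tx": -70,"ty": 0,"tz": 0,"twist": 0,"jaw": 60},{"tx": -90,"ty": 0,"tz": 0,"twist": 0,"jaw": 60},{"tx": -100,"ty": 0,"tz": 0,"twist": 0,"jaw": 60},{"tx": -100,"ty": 0,"tz": 0,"twist": 0,"jaw": 60},{"tx": -100,"ty": 0,"tz": 0,"twist": 0,"jaw": 60},{"tx": -100,"ty": 0,"tz": 0,"twist": 0,"jaw": 60},{"tx": -100,"ty": 0,"tz": 0,"twist": 0,"jaw": 60},{"tx": -100,"ty": 0,"tz": 0,"twist": 0,"jaw": 60}]}}

```text
t: 34.4
tcp_pos: [0.4609, -0.278, 0.2305]
tool_rot: [-0.949, 1.57, 2.425]
ft_force: [0.3, 1.1, 0.9]
width: 0.0652
```

```bash
python3 - <<'E'
from h import *
snap('wrist','w18');snap('scene','s18')
p,M,s=tool();print(p.round(4),s['t'],s['width'],s['ft_force'].round(2))
crop('s18',90,180,490,340,'s18c',2)
E
```

```text
[ 0.461  -0.2781  0.2308] 34.5 0.06564168688674718 [-0.26 -0.29 -0.68]
```

View pics/w18.png

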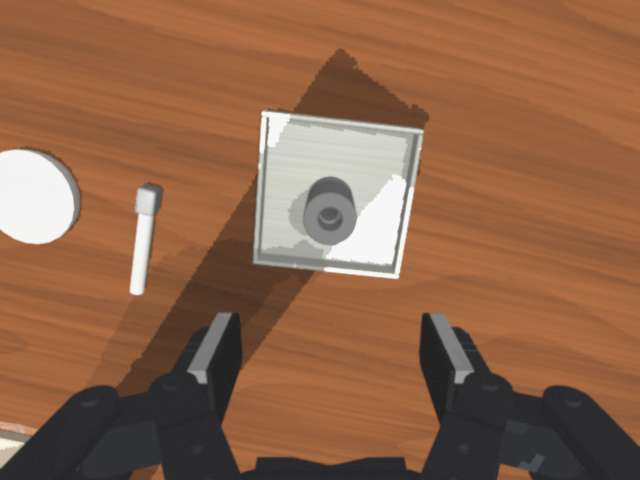

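View pics/s18c.png

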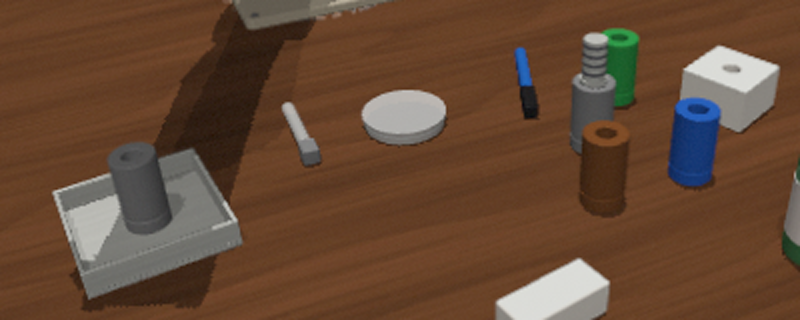

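The narrow adapter stands upright near the middle of the tray (mouth at (330,215) in the wrist view). The gauge is home in the other adapter, the bystanders look untouched, and the gripper is clear.

```bash
python3 -c "
from workcell import manip
print(manip.hand_in())"
```

```text
the job is handed in; nothing more can be done
None
```

I tried the gauge in both grey adapters, left it fully home in the one it passed, and set the narrow one in the reject tray. I handed the job in at about 34.5 s.

- **Adapter near (0.517, 0.129):** the gauge passed. I felt no resistance down to about 48 mm on the first try. On the second visit the collar seated at about 8 N net push, with the gauge nose about 10 mm above the bench. The gauge was released there and stands upright.
- **Adapter near (0.547, −0.095):** this is the narrow one. The gauge stopped about 25 mm into the mouth at about 8 N net. I then lifted the adapter and set it on the tray floor with about 12 N net, close to the middle of the tray.

**Last checks:** the scene and wrist views show the rejected adapter upright inside the tray and the gauge collar on top of the other adapter. The look-alikes and bystanders in view look unmoved, and the gripper is clear. No force reading passed about 10 N; I only saw forces at the end of each one-second move.

**Disagreements:** the top and scene cameras differed by about 5 mm, so I aligned on the wrist camera and saw no sign of misalignment during insertion. The gripper also read about 20 mm on the 22 mm handle, but it held firmly throughout.

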